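# Pack the tins flat in the crate, heaviest at the bottom

## Task

Pack the three alike tins (two stand in the rack, one lies on the bench) into the plywood crate, lying flat one on top of another: the heaviest at the bottom, the next heaviest on it and the lightest on top (heft them to find out which is which). Set every tin down gently, and leave the jar, the paint can and the hammer where they are.

Things in the scene. Friction and masses are not known exactly. Their poses are not given: they have to be found in the camera images.
- tin_a: One of three alike flat closed tins, green-grey, 130 x 62 x 26 mm, origin at its middle, balanced there. Own z along the 130 mm, own y across the 62 mm, own x through the 26 mm, from the lid (blank label, red line) to the back. At the start it lies flat on the bench, lid up (own x down). Contents unseen: one tin weighs 0.5-0.6 kg, one 0.25-0.33 kg, one 0.09-0.12 kg, no telling which.
- tin_b: One of three alike flat closed tins, green-grey, 130 x 62 x 26 mm, origin at its middle, balanced there. Own z along the 130 mm, own y across the 62 mm, own x through the 26 mm, from the lid (blank label, red line) to the back. At the start it stands on end in the rack (own z up, lid to the rack's front). Contents unseen: one tin weighs 0.5-0.6 kg, one 0.25-0.33 kg, one 0.09-0.12 kg, no telling which.
- tin_c: One of three alike flat closed tins, green-grey, 130 x 62 x 26 mm, origin at its middle, balanced there. Own z along the 130 mm, own y across the 62 mm, own x through the 26 mm, from the lid (blank label, red line) to the back. At the start it stands on end in the rack (own z up, lid to the rack's front). Contents unseen: one tin weighs 0.5-0.6 kg, one 0.25-0.33 kg, one 0.09-0.12 kg, no telling which.
- rack: Low wooden rack, fixed; two tins stand on end on its base, 14 mm above the bench, near own y = -75 and 75 mm. Origin under its middle, on the bench; length 330 mm along own y; open front to own -x. Trough 30 mm wide between a front lip (28 mm high, own x -28 to -16 mm) and a back board (64 mm high, own x 14 to 26 mm). End cheeks 64 mm high from own y 153 to 165 mm, both ends.
- crate: Open plywood crate, fixed, 156 mm long (own x; plus a 12 mm cleat outside each end), 138 mm wide (own y), walls and floor 8 mm: inside 140 x 122 mm. End walls and corners 86 mm high, so three tins flat along own x, one on another, fill it; between the corners (108 mm) both long sides are cut down to 38 mm, for the hands. Origin under its middle, on the bench.
- crate_in (a point): Middle of the crate's inner floor, 8 mm above the bench.
- jar: Open green glass jar, 90 mm across, 135 mm high, standing; origin at the middle of its underside. Leave it alone.
- paint_can: Round metal paint can with a paper label, 84 mm across, 100 mm high, standing; origin at the middle of its underside. Leave it alone.
- hammer: Hammer, 240 mm long, lying on the bench along its own x; origin at about the middle of its length. Leave it alone.
There are look-alikes about, which are no part of the job. Leave any pink look-alike of the tin_c alone. What is shaped like the tin_a but blue is not meant.

How it is judged:
By the outcome, as a careful person would: the job done as asked, in the order asked, and still so for the second after the job is handed in, with the robot touching nothing.
It also fails if it takes over 72 s, if anything falls off the work surface, if the arm or the gripper's body presses on something with over 40 N, if the wrist force passes 120 N, or if a joint passes its speed limit or range.

## Robot

A 7-joint arm with a two-finger parallel gripper is mounted at the origin on the work surface. World frame = base frame: x ahead of the robot, y to its left, z up, the work surface at z = 0. Lengths are in m, angles in rad, forces in N, time in s.
With the tool pointing down it reaches from about 0.425 to 1.025 m from the base axis. Payload 9.4 kg.
Tool frame: the origin (TCP) lies on the mounting face of the last link; the fingertips stand 186 mm ahead of it and the grasp point (between the pads) lies 167 mm ahead of it; z points along the fingers, y is the direction in which the jaws open and shut (so a half turn about z gives the same grasp; the last joint's range is limited). The gripper opens to 93 mm and grips with 3 to 60 N. Pads are 15 mm wide; open, the fingers measure 128 mm over their backs; the gripper's body (75 mm by 188 mm) begins 65 mm behind the grasp point.
Start: joints at [1.268, 0.599, -0.003, 1.599, 0.002, 0.943, -0.08], TCP at [0.162, -0.707, 0.405] pointing down, gripper open.
Joint ranges: [-2.57, 2.57], [-0.35, 1.97], [-1.29, 1.29], [0.11, 2.56], [-1.05, 4.19], [0.11, 1.86], [-2.63, 2.63]. Speed limits (rad/s): [2.22, 2.22, 3.01, 3.01, 3.14, 3.14, 3.14].

## Interface

Orientations are given as a unit quaternion [x, y, z, w].
In Python, from cell import read_state, read_camera, calibration, sign_off, masks_of, tip_of gives the robot as it stands.
- The arm moves only by the tool arm_command, never from a script. Its argument "commands" is a list of rows, each a list of 3 entries, a list of its own where there are three numbers: the shift along the tool's x, y, z in cm, then the turn, a rotation vector about the tool's x, y, z in degrees, then the gripper's target within -1 to 1 (fully open at 1, half-way at 0, shut at -1). A call has 1 to 5 rows; each row is the pose to reach, as a shift and turn from the pose commanded when the call began, along the tool's axes at that moment; what a row does not reach only later rows make up. A row lasts 1/12 s, in which the tool goes at most 41.7 mm and 7.16 degrees, less where a joint would pass 70% of its speed; a pose out of reach is approached as far as the arm can. A call with a gripper value outside its range is refused whole. The fingers move at their own pace and stop on an object; the grip force is fixed at half the most. Time passes only in rows, so rows that repeat a pose let the fingers close. It gives the time, the measured TCP pose, the force and the opening at its end, in the units of the state.
- read_state(): the state, without advancing time (a new reading comes with each control period).
- read_camera(name): name is "scene" or "top" or "wrist"; returns the picture (384x512x3 uint8, blue, green, red); there is no depth.
- calibration(name): a dict with "intrinsics" (3x3 intrinsics, pixels), "extrinsics" (4x4, takes a point from world to camera coordinates). Camera axes: x right, y down, z forward; pixel columns grow to the right and rows downward; lengths in m; the calibration is good to about 2 mm. A picture is of the moment at which its call begins: read the wrist's pose just before it. calibration takes no time and is no camera call; for the wrist camera it gives the pose at the moment of the call.
- sign_off(): hands the job in, once; it reports no verdict.
Trained networks look in the newest picture that a camera, given by its name, has taken for a name from the list of things; names that differ only in an ending like _2 or _b are one class to them, and where a whole thing is asked for, a point or a joint stands for the part that bears it (a point fixed in the world has none). Each returns a list of dicts, best first, with "score" (0 to 1); they miss things now and then, are a little off and sometimes report something else, mostly with a low value. They report only what shows in the picture. A call takes as long as a camera call. They do not tell look-alikes from the thing itself.
- masks_of(target, camera): "pixels" (384x512 bool, what is visible of it) and "xy" ([column, row] in pixels, amid what is visible of it).
- tip_of(target, camera): "xy" ([column, row] in pixels: a listed point, or the origin of a listed thing).
The state is a dict: "time": time; "joints": joint angles; "joint_velocities": joint speeds; "tau": joint torques, N m; "ee_pos": TCP position; "tool_rot": TCP orientation; "wrist_force": force on the tool from outside, world axes, zero at the start; "torque": the same for the moment, N m; "gripper_width": finger opening in m.
Only numpy, scipy, OpenCV 4.12 (cv2) and the standard library are available. Lean on these libraries where they do the work, as an engineer would, in place of code of your own. Each camera call takes 0.05 s, during which the arm holds its last target.

## Working session

There is one attempt and no reset: what is moved stays moved. The work goes in short steps, Python scripts to look and compute and a tool call to move; the robot and the scene stay as the last step left them, time stands still between calls to the robot, and variables do not carry over. Pictures are saved under pics/ and viewed, and the job is handed in when it is done.

Besides the shell and the picture viewer there is one more tool, called after ">>>" by a JSON object that holds its "method" and its "body", one argument or row to a line. arm_command: Moves the arm, as the interface text tells. Its arguments: {"type":"object","properties":{"commands":{"type":"array"}},"required":["commands"]}

```bash
ls; mkdir -p pics; python3 - <<'E'
from cell import *
import cv2
s=read_state();print(s)
for n in("scene","top","wrist"):
    im=read_camera(n);cv2.imwrite(f"pics/{n}0.png",im)
    c=calibration(n);print(n,c)
E
```

```text
pics
{'time': 0.0, 'joints': array([ 1.26830804,  0.600165  , -0.00249387,  1.60012751,  0.00174365,
        0.94287323, -0.07979957]), 'joint_velocities': array([-6.24567933e-04,  9.21479008e-04,  5.51280460e-04,  1.28299518e-05,
       -1.35970460e-03, -9.74188055e-04, -2.32011528e-04]), 'tau': array([-2.39029287e-04, -7.65074015e+01,  1.49715152e+00, -2.52359158e+01,
       -5.24775486e-02,  1.66742387e-02,  1.89445964e-04]), 'ee_pos': array([ 0.1622561 , -0.70641276,  0.40383247]), 'tool_rot': array([ 9.93634758e-01,  1.12647015e-01, -1.50881409e-04, -7.70829424e-04]), 'wrist_force': array([-0.36810474,  0.57957628,  0.22466229]), 'torque': array([0.02804056, 0.01460271, 0.04642246]), 'gripper_width': 0.09304757643441854}
scene {'intrinsics': array([[396.06902102,   0.        , 252.37421584],
       [  0.        , 396.06902102, 193.37276186],
       [  0.        ,   0.        ,   1.        ]]), 'extrinsics': array([[ 0.82248043,  0.5686973 ,  0.01045564, -0.52392905],
       [ 0.46535366, -0.66222187, -0.58728883, -0.18482153],
       [-0.32706562,  0.48789914, -0.8093099 ,  1.37
[... 337 characters left out ...]
844,  0.01877455, -0.07771987,  0.60075492],
       [ 0.07802083,  0.01586696, -0.99682546,  1.32953434],
       [ 0.        ,  0.        ,  0.        ,  1.        ]])}
wrist {'intrinsics': array([[328.37768753,   0.        , 253.25809665],
       [  0.        , 328.37768753, 190.59735541],
       [  0.        ,   0.        ,   1.        ]]), 'extrinsics': array([[ 2.24459896e-01, -9.74483205e-01, -4.87630394e-04,
        -7.24307748e-01],
       [-9.36765412e-01, -2.15909896e-01,  2.75415103e-01,
        -3.31094625e-02],
       [-2.68492677e-01, -6.13628501e-02, -9.61325274e-01,
         3.91164569e-01],
       [ 0.00000000e+00,  0.00000000e+00,  0.00000000e+00,
         1.00000000e+00]])}
```

View pics/scene0.png

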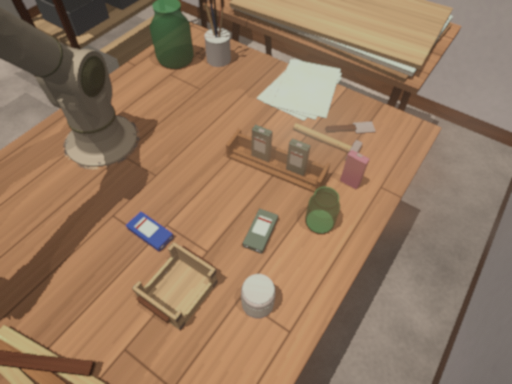

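View pics/top0.png

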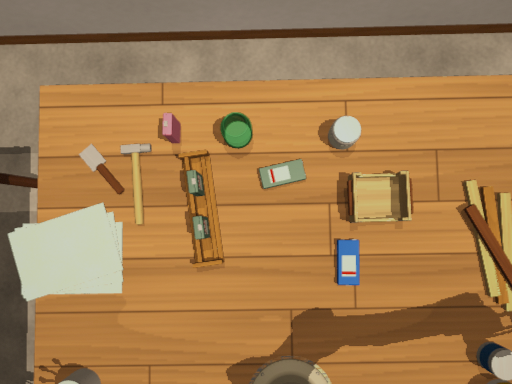

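View pics/wrist0.png

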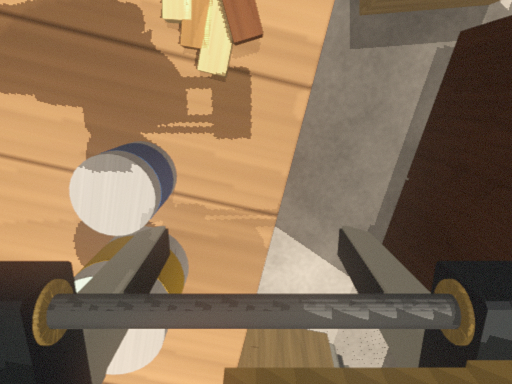

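```bash
cat > h.py <<'E'
import numpy as np,cv2
from cell import *
def proj(c,P):
    P=np.atleast_2d(P);K=c["intrinsics"];E=c["extrinsics"]
    q=(E[:3,:3]@P.T+E[:3,3:4]);q=K@q;return (q[:2]/q[2]).T
def back(c,uv,z):
    K=c["intrinsics"];E=c["extrinsics"];uv=np.atleast_2d(uv).astype(float)
    d=np.linalg.inv(K)@np.c_[uv,np.ones(len(uv))].T
    R=E[:3,:3];o=-R.T@E[:3,3];d=(R.T@d).T
    t=(z-o[2])/d[:,2];return o+d*t[:,None]
def warp(c,im,x0,x1,y0,y1,z,ppm):
    # output: rows decreasing x (up=+x), cols decreasing y (right=-y); ppm px per m
    W=int((y1-y0)*ppm);H=int((x1-x0)*ppm)
    P=np.array([[x1,y1,z],[x1,y0,z],[x0,y0,z],[x0,y1,z]])
    src=proj(c,P).astype(np.float32)
    dst=np.array([[0,0],[W,0],[W,H],[0,H]],np.float32)
    return cv2.warpPerspective(im,cv2.getPerspectiveTransform(src,dst),(W,H),flags=cv2.INTER_CUBIC)
def grid(o,x0,x1,y0,y1,ppm,st=0.05):
    for x in np.arange(np.ceil(x0/st)*st,x1,st):
        r=int((x1-x)*ppm);cv2.line(o,(0,r),(o.shape[1],r),(255,255,255),1);cv2.putText(o,f"{x:.2f}",(0,r),0,.35,(0,0,0),1)
    for y in np.arange(np.ceil(y0/st)*st,y1,st):
        q=int((y1-y)*ppm);cv2.line(o,(q,0),(q,o.shape[0]),(255,255,255),1);cv2.putText(o,f"{y:.2f}",(q,10),0,.35,(0,0,0),1)
    return o
E
python3 - <<'E'
from h import *
im=cv2.imread("pics/top0.png");c=calibration("top")
for n,(b,z) in dict(tin=((.55,.75,-.1,.15,0.026)[:4],.026) and {} or {}).items():pass
for n,b,z,p in(("rack",(.38,.78,.08,.34),.0,1400),("crate",(.48,.7,-.36,-.1),.086,2500),("tina",(.58,.74,-.06,.12),.026,3500)):
    o=grid(warp(c,im,*b,z,p),*b,p);print(o.shape);cv2.imwrite(f"pics/w_{n}.png",o[:600,:800])
E
```

```text
Traceback (most recent call last):
ValueError: not enough values to unpack (expected 2, got 0)
```

```bash
python3 - <<'E'
from h import *
for cam in("top","scene"):
    read_camera(cam);c=calibration(cam)
    for n in("tin_a","crate","rack","jar","paint_can","hammer"):
        for m in masks_of(n,cam)[:4]:
            r=cv2.minAreaRect(np.argwhere(m["pixels"])[:,::-1].astype(np.float32))
            print(cam,n,round(m["score"],2),np.round(m["xy"]),[np.round(x,1) for x in r],back(c,m["xy"],0.02)[0].round(3))
for n in("tin_b","crate_in","rack","crate"):
    for m in tip_of(n,"top")[:4]:print("tip",n,m, back(calibration("top"),m["xy"],0)[0].round(3))
E
```

```text
top tin_a 0.93 [169. 125.] [array([171.5, 127.5]), array([29., 17.]), np.float64(90.0)] [0.81  0.343 0.02 ]
top tin_a 0.91 [284. 175.] [array([282.6, 173.5]), array([22.1, 44.1]), np.float64(76.0)] [0.653 0.005 0.02 ]
top tin_a 0.64 [202. 224.] [array([201.3, 226.5]), array([24.5, 16. ]), np.float64(81.9)] [0.512 0.248 0.02 ]
top tin_a 0.63 [348. 264.] [array([348.3, 261.2]), array([46.2, 23.8]), np.float64(88.3)] [ 0.391 -0.177  0.02 ]
top crate 0.71 [380. 195.] [array([380.2, 196.1]), array([50.1, 65.6]), np.float64(87.8)] [ 0.59  -0.278  0.02 ]
top rack 0.9 [207. 210.] [array([201.4, 207.6]), array([115.8,  31.4]), np.float64(82.6)] [0.553 0.233 0.02 ]
top jar 0.82 [236. 132.] [array([236.4, 129.9]), array([35.7, 30.2]), np.float64(78.7)] [0.785 0.142 0.02 ]
top paint_can 0.69 [340. 135.] [array([344., 132.]), array([28.3, 35.4]), np.float64(45.0)] [ 0.768 -0.166  0.02 ]
top hammer 0.98 [137. 176.] [array([135.5, 183. ]), array([80., 29.]), np.float64(90.0)] [0.658 0.44  0.02 ]
scene tin_a 0.8 [150. 231.] [array([149.8, 230.4]), array([44.5, 24.3]), np.float64(35.5)] [ 0.403 -0.17
[... 588 characters left out ...]
can 0.95 [258. 294.] [array([257.5, 296.5]), array([43., 33.]), np.float64(90.0)] [ 0.763 -0.158  0.02 ]
scene hammer 0.78 [326. 139.] [array([326.5, 138.3]), array([70.6, 13.3]), np.float64(16.4)] [0.642 0.436 0.02 ]
tip tin_b {'xy': [173.4, 125.2], 'score': 0.95} [0.814 0.334 0.   ]
tip tin_b {'xy': [200.8, 223.0], 'score': 0.92} [0.517 0.253 0.   ]
tip tin_b {'xy': [282.6, 176.7], 'score': 0.8} [0.651 0.007 0.   ]
tip tin_b {'xy': [192.9, 183.5], 'score': 0.78} [0.636 0.276 0.   ]
tip crate_in {'xy': [379.3, 197.0], 'score': 0.56} [ 0.585 -0.279  0.   ]
tip rack {'xy': [201.3, 210.4], 'score': 0.65} [0.554 0.251 0.   ]
tip crate {'xy': [374.0, 197.9], 'score': 0.81} [ 0.582 -0.264  0.   ]
```

```bash
python3 - <<'E'
from h import *
im=cv2.imread("pics/top0.png");c=calibration("top")
for n,b,z,p in(("rack",(.38,.78,.12,.38),.0,1400),("crate",(.48,.7,-.40,-.14),.086,2500),("tina",(.58,.74,-.08,.10),.026,3500)):
    o=grid(warp(c,im,*b,z,p),*b,p);print(o.shape);cv2.imwrite(f"pics/w_{n}.png",o[:600,:800])
E
```

```text
(560, 364, 3)
(549, 650, 3)
(560, 630, 3)
```

View pics/w_rack.png

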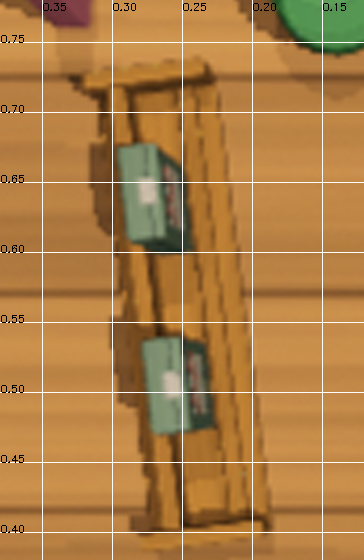

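View pics/w_crate.png

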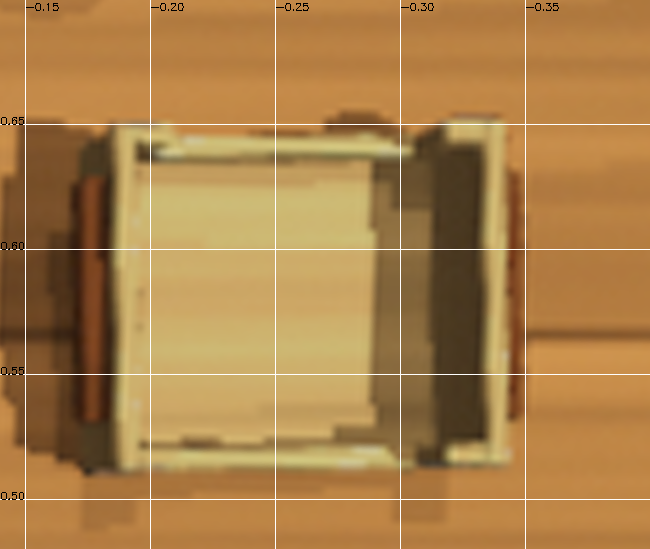

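View pics/w_tina.png

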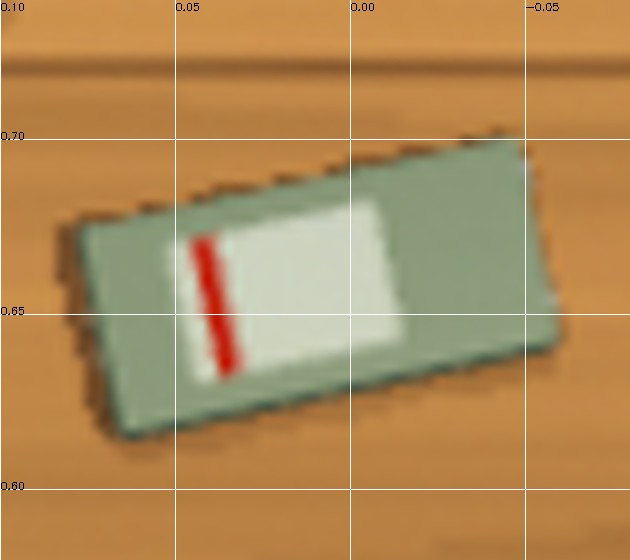

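```bash
cat >> h.py <<'E'
from scipy.spatial.transform import Rotation as Rn
def goal(gp,R,s=None,off=0.167):
    """grasp-point world gp, R 3x3 tool axes; prints shift(cm) & turn(deg) from measured pose"""
    s=s or read_state();R0=Rn.from_quat(s["tool_rot"]).as_matrix()
    t=np.array(gp)-R[:,2]*off
    sh=R0.T@(t-s["ee_pos"])*100;rv=np.degrees(Rn.from_matrix(R0.T@R).as_rotvec())
    print("shift",sh.round(2),"turn",rv.round(1),"|",s["time"],"tcp",s["ee_pos"].round(4),"gp",(s["ee_pos"]+R0[:,2]*off).round(4),"F",s["wrist_force"].round(2),"w",round(s["gripper_width"],4))
def frame(jaw,z):
    z=np.array(z,float);z/=np.linalg.norm(z);y=np.array(jaw,float);y-=z*(y@z);y/=np.linalg.norm(y)
    return np.c_[np.cross(y,z),y,z]
E
python3 - <<'E'
from h import *
im=cv2.imread("pics/top0.png");c=calibration("top")
b=(.38,.78,.12,.38);o=grid(warp(c,im,*b,.144,1400),*b,1400,.05);cv2.imwrite("pics/w_rack144.png",o)
b=(.38,.78,.12,.38);o2=grid(warp(c,im,*b,.064,1400),*b,1400,.05)
cv2.imwrite("pics/w_rack144.png",np.hstack([o,o2]))
goal([.658,.0083,.133],frame([.979,.206,0],[0,0,-1]))
goal([.62,.25,.30],frame([.99,.12,0],[-.12,.99,0]))
E
```

```text
shift [ 64.32 -58.58  10.47] turn [ -0.    0.  -88.9] | 1.05 tcp [ 0.1623 -0.7066  0.4047] gp [ 0.1623 -0.7066  0.2377] F [ 0.34 -0.34 -0.24] w 0.093
shift [ 64.27 -66.38  10.47] turn [ 64.8  72.  -64.8] | 1.05 tcp [ 0.1623 -0.7066  0.4047] gp [ 0.1623 -0.7066  0.2377] F [ 0.34 -0.34 -0.24] w 0.093
```

View pics/w_rack144.png

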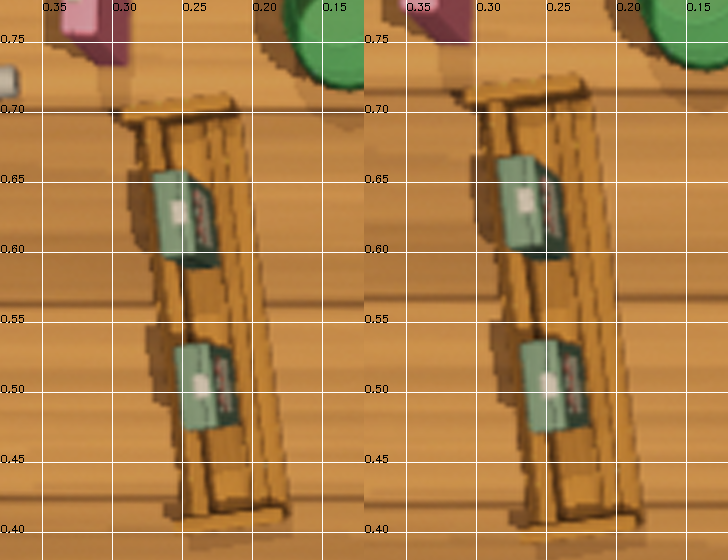

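>>> {"method": "arm_command", "body": {
  "commands": [
    [[64.3, -58.6, 0], [0, 0, -88.9], 1],
    [[64.3, -58.6, 0], [0, 0, -88.9], 1],
    [[64.3, -58.6, 0], [0, 0, -88.9], 1],
    [[64.3, -58.6, 0], [0, 0, -88.9], 1],
    [[64.3, -58.6, 0], [0, 0, -88.9], 1]
  ]
}}

```text
time: 1.47
ee_pos: [0.2817, -0.5336, 0.4049]
tool_rot: [0.91, 0.415, -0.0, 0.0]
wrist_force: [1.0, 0.2, 0.1]
gripper_width: 0.093
```

```bash
cat > ga.py <<'E'
from h import *
import sys
a=[float(v) for v in sys.argv[1:]]
# ga.py x y z ang(deg of jaw from +x) [tilt deg: 0 down, 90 horizontal toward +y-ish]
an=np.radians(a[3]);j=np.array([np.cos(an),np.sin(an),0]);p=np.array([-np.sin(an),np.cos(an),0])
t=np.radians(a[4] if len(a)>4 else 0)
goal(a[:3],frame(j,np.sin(t)*p+np.cos(t)*np.array([0,0,-1])))
E
python3 ga.py .658 .0083 .2 11.8
```

```text
shift [65.6  -7.06  3.77] turn [  0.    0.  -52.7] | 1.4667 tcp [ 0.2817 -0.5336  0.4049] gp [ 0.2817 -0.5337  0.2379] F [1.03 0.17 0.14] w 0.093
```

>>> {"method": "arm_command", "body": {
  "commands": [
    [[65.6, -7.1, 3.8], [0, 0, -52.7], 1],
    [[65.6, -7.1, 3.8], [0, 0, -52.7], 1],
    [[65.6, -7.1, 3.8], [0, 0, -52.7], 1],
    [[65.6, -7.1, 3.8], [0, 0, -52.7], 1],
    [[65.6, -7.1, 3.8], [0, 0, -52.7], 1]
  ]
}}

```text
time: 1.88
ee_pos: [0.4012, -0.3634, 0.393]
tool_rot: [0.738, 0.675, -0.0, 0.0]
wrist_force: [1.1, 0.1, 0.1]
gripper_width: 0.0929
```

```bash
python3 ga.py .658 .0083 .2 11.8
```

```text
shift [39.31 22.26  2.59] turn [  0.    0.  -16.9] | 1.8833 tcp [ 0.4012 -0.3634  0.393 ] gp [ 0.4013 -0.3635  0.226 ] F [1.07 0.13 0.09] w 0.0929
```

>>> {"method": "arm_command", "body": {
  "commands": [
    [[39.3, 22.3, 2.6], [0, 0, -16.9], 1],
    [[39.3, 22.3, 2.6], [0, 0, -16.9], 1],
    [[39.3, 22.3, 2.6], [0, 0, -16.9], 1],
    [[39.3, 22.3, 2.6], [0, 0, -16.9], 1],
    [[39.3, 22.3, 2.6], [0, 0, -16.9], 1]
  ]
}}

```text
time: 2.3
ee_pos: [0.5207, -0.1932, 0.3809]
tool_rot: [0.633, 0.774, 0.0, 0.0]
wrist_force: [-0.1, -0.7, -0.7]
gripper_width: 0.0933
```

```bash
python3 ga.py .658 .0083 .13 11.8; python3 - <<'E'
from h import *
im=read_camera("wrist");cv2.imwrite("pics/wr1.png",im)
E
```

```text
shift [17.03 17.45  8.39] turn [ 0.   0.  -0.4] | 2.3 tcp [ 0.5207 -0.1932  0.3809] gp [ 0.5207 -0.1933  0.2139] F [-0.09 -0.66 -0.68] w 0.0933
```

View pics/wr1.png

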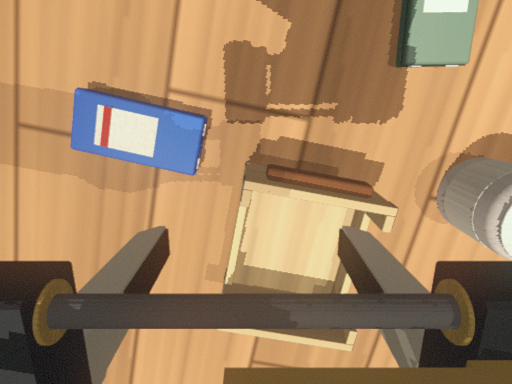

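>>> {"method": "arm_command", "body": {
  "commands": [
    [[17.0, 17.4, 6.4], [0, 0, -0.4], 1],
    [[17.0, 17.4, 6.4], [0, 0, -0.4], 1],
    [[17.0, 17.4, 6.4], [0, 0, -0.4], 1],
    [[17.0, 17.4, 6.4], [0, 0, -0.4], 1],
    [[17.0, 17.4, 6.4], [0, 0, -0.4], 1]
  ]
}}

```text
time: 2.77
ee_pos: [0.634, -0.0268, 0.3273]
tool_rot: [0.63, 0.776, -0.0, 0.0]
wrist_force: [0.6, -0.1, 0.8]
gripper_width: 0.0929
```

```bash
python3 ga.py .658 .0083 .13 11.8
```

```text
shift [2.94 3.07 3.03] turn [0. 0. 0.] | 2.7667 tcp [ 0.634  -0.0268  0.3273] gp [ 0.634  -0.0268  0.1603] F [ 0.59 -0.07  0.77] w 0.0929
```

```bash
cat > wv.py <<'E'
from h import *
import sys
# wv.py name x0 x1 y0 y1 z ppm
n=sys.argv[1];b=[float(v) for v in sys.argv[2:6]];z=float(sys.argv[6]);p=float(sys.argv[7]);cam=sys.argv[8] if len(sys.argv)>8 else "wrist"
c=calibration(cam);im=read_camera(cam)
cv2.imwrite(f"pics/{n}.png",im)
o=grid(warp(c,im,*b,z,p),*b,p,.02);cv2.imwrite(f"pics/{n}_w.png",o[:600,:800])
E
python3 wv.py a1 .58 .74 -.08 .10 .026 3500
```

```text
(no output)
```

View pics/a1_w.png

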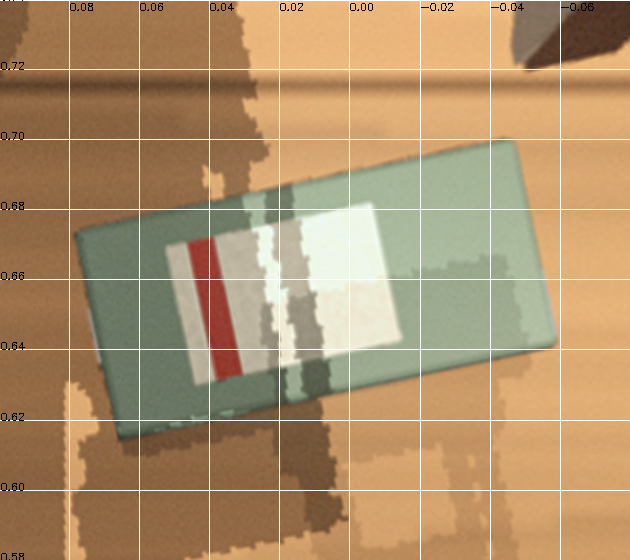

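View pics/a1.png

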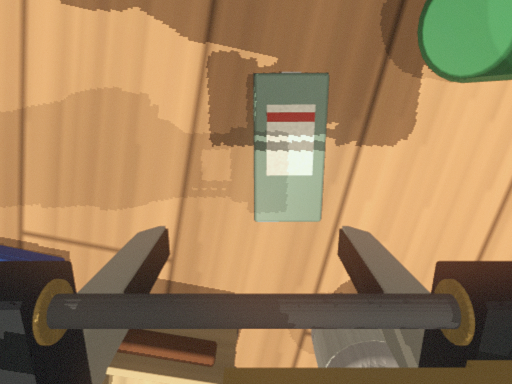

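```bash
python3 ga.py .6575 .009 .06 12;python3 ga.py .6575 .009 .023 12
```

```text
shift [2.17 2.52 9.92] turn [ 0.2 -0.3  0.3] | 2.8167 tcp [ 0.6372 -0.0182  0.326 ] gp [ 0.6376 -0.0172  0.159 ] F [4.04 6.44 1.36] w 0.0928
shift [ 2.15  2.51 13.62] turn [ 0.2 -0.3  0.3] | 2.8167 tcp [ 0.6372 -0.0182  0.326 ] gp [ 0.6376 -0.0172  0.159 ] F [4.04 6.44 1.36] w 0.0928
```

>>> {"method": "arm_command", "body": {
  "commands": [
    [[2.0, 2.3, 4], [0, 0, 0], 1],
    [[2.0, 2.3, 8], [0, 0, 0], 1],
    [[2.0, 2.3, 9.9], [0, 0, 0], 1],
    [[2.0, 2.3, 9.9], [0, 0, 0], 1]
  ]
}}

```text
time: 3.15
ee_pos: [0.6499, -0.0036, 0.2238]
tool_rot: [0.63, 0.777, -0.003, -0.003]
wrist_force: [-1.0, -0.3, 0.0]
gripper_width: 0.0927
```

```bash
python3 ga.py .6575 .009 .023 12
```

```text
shift [1.08 1.03 3.37] turn [-0.4 -0.1 -0.1] | 3.15 tcp [ 0.6499 -0.0036  0.2238] gp [ 0.6487 -0.0037  0.0568] F [-1.01 -0.3   0.05] w 0.0927
```

>>> {"method": "arm_command", "body": {
  "commands": [
    [[1.1, 1.0, 0], [0, 0, 0], 1],
    [[1.1, 1.0, 1.7], [0, 0, 0], 1],
    [[1.1, 1.0, 3.2], [0, 0, 0], 1],
    [[1.1, 1.0, 3.2], [0, 0, 0], 1]
  ]
}}

```text
time: 3.48
ee_pos: [0.6594, 0.0093, 0.197]
tool_rot: [0.63, 0.776, 0.0, -0.0]
wrist_force: [-0.3, -1.2, 0.0]
gripper_width: 0.0931
```

```bash
python3 ga.py .6575 .009 .023 12
```

```text
shift [ 0.01 -0.19  0.7 ] turn [ 0.  -0.  -0.1] | 3.4833 tcp [0.6594 0.0093 0.197 ] gp [0.6594 0.0094 0.03  ] F [-0.29 -1.23  0.03] w 0.0931
```

>>> {"method": "arm_command", "body": {
  "commands": [
    [[0, -0.2, 0.2], [0, 0, 0], 1],
    [[0, -0.2, 0.2], [0, 0, 0], 1]
  ]
}}

```text
time: 3.65
ee_pos: [0.6574, 0.0085, 0.1964]
tool_rot: [0.63, 0.776, 0.001, 0.001]
wrist_force: [-0.1, -0.6, -0.4]
gripper_width: 0.0929
```

```bash
python3 ga.py .6575 .009 .023 12
```

```text
shift [0.05 0.02 0.64] turn [ 0.1  0.  -0.2] | 3.65 tcp [0.6574 0.0085 0.1964] gp [0.6577 0.0085 0.0294] F [-0.08 -0.56 -0.37] w 0.0929
```

>>> {"method": "arm_command", "body": {
  "commands": [
    [[0, 0, 0.4], [0, 0, 0], 1],
    [[0, 0, 0.4], [0, 0, 0], 1]
  ]
}}

```text
time: 3.82
ee_pos: [0.6573, 0.0084, 0.1915]
tool_rot: [0.63, 0.776, 0.0, 0.0]
wrist_force: [0.1, -0.6, -0.7]
gripper_width: 0.0927
```

```bash
python3 ga.py .6575 .009 .023 12
```

```text
shift [0.06 0.03 0.15] turn [ 0.1  0.  -0.2] | 3.8167 tcp [0.6573 0.0084 0.1915] gp [0.6575 0.0084 0.0245] F [ 0.06 -0.6  -0.71] w 0.0927
```

Close (gradually), then lift.

>>> {"method": "arm_command", "body": {
  "commands": [
    [[0, 0, 0.1], [0, 0, 0], -1],
    [[0, 0, 0.1], [0, 0, 0], -1],
    [[0, 0, 0.1], [0, 0, 0], -1],
    [[0, 0, 0.1], [0, 0, 0], -1],
    [[0, 0, 0.1], [0, 0, 0], -1]
  ]
}}

```text
time: 4.23
ee_pos: [0.6571, 0.0085, 0.1897]
tool_rot: [0.63, 0.776, 0.0, 0.0]
wrist_force: [0.3, -0.1, 0.0]
gripper_width: 0.0644
```

```bash
python3 ga.py .6575 .009 .023 12
```

```text
shift [ 0.04  0.05 -0.03] turn [ 0.  -0.  -0.1] | 4.2333 tcp [0.6571 0.0085 0.1897] gp [0.6571 0.0085 0.0227] F [ 0.33 -0.06  0.04] w 0.0644
```

>>> {"method": "arm_command", "body": {
  "commands": [
    [[0, 0, 0], [0, 0, 0], -1],
    [[0, 0, 0], [0, 0, 0], -1],
    [[0, 0, -1], [0, 0, 0], -1],
    [[0, 0, -2.5], [0, 0, 0], -1],
    [[0, 0, -2.5], [0, 0, 0], -1]
  ]
}}

```text
time: 4.65
ee_pos: [0.6576, 0.0086, 0.2171]
tool_rot: [0.63, 0.776, 0.001, 0.001]
wrist_force: [0.8, 0.1, -2.2]
gripper_width: 0.0618
```

>>> {"method": "arm_command", "body": {
  "commands": [
    [[0, 0, -0.5], [0, 0, 0], -1],
    [[0, 0, -0.5], [0, 0, 0], -1],
    [[0, 0, -0.5], [0, 0, 0], -1]
  ]
}}

```text
time: 4.9
ee_pos: [0.6569, 0.0084, 0.2196]
tool_rot: [0.63, 0.776, -0.0, -0.0]
wrist_force: [-0.0, 0.3, -1.9]
gripper_width: 0.0621
```

```bash
python3 ga.py .6575 .009 .023 12; python3 wv.py a2 .58 .74 -.08 .10 .05 3500;python3 ga.py .6575 .009 .023 12
```

```text
shift [0.05 0.07 2.96] turn [-0.   0.  -0.1] | 4.9 tcp [0.6569 0.0084 0.2196] gp [0.6569 0.0084 0.0526] F [-0.03  0.29 -1.91] w 0.0621
shift [0.04 0.08 2.94] turn [-0.  -0.  -0.1] | 4.95 tcp [0.6569 0.0084 0.2194] gp [0.6568 0.0084 0.0524] F [-0.75  0.26 -2.75] w 0.0621
```

View pics/a2.png

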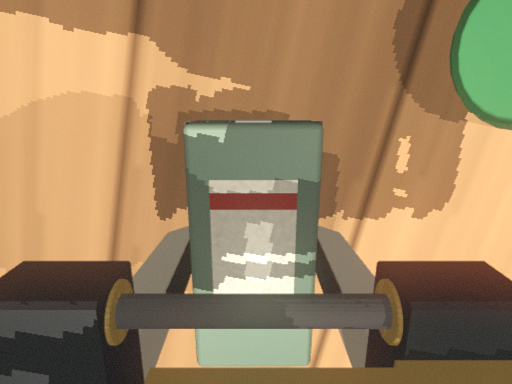

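```bash
cat > heft.py <<'E'
from h import *
f=[];t=[]
for i in range(8):
    read_camera("top");s=read_state();f.append(s["wrist_force"]);t.append(s["tau"])
f=np.array(f);print(f.mean(0).round(2),f.std(0).round(2),(np.array(t).mean(0)).round(2))
E
python3 heft.py
```

```text
[-0.09 -0.11 -2.66] [0.32 0.32 0.51] [ 3.000e-02 -7.938e+01 -5.220e+00 -1.603e+01 -4.000e-02 -1.000e-02
 -0.000e+00]
```

```bash
python3 ga.py .73 -.01 .05 12
```

```text
shift [-3.32  6.76  0.25] turn [-0.  -0.  -0.1] | 5.35 tcp [0.657  0.0086 0.2196] gp [0.657  0.0086 0.0526] F [ 0.48 -0.06 -2.75] w 0.0622
```

>>> {"method": "arm_command", "body": {
  "commands": [
    [[-1.1, 2.3, 0], [0, 0, 0], -1],
    [[-2.2, 4.6, 0], [0, 0, 0], -1],
    [[-3.3, 6.8, 0.5], [0, 0, 0], -1],
    [[-3.3, 6.8, 1.5], [0, 0, 0], -1],
    [[-3.3, 6.8, 2], [0, 0, 0], -1]
  ]
}}

```text
time: 5.77
ee_pos: [0.7307, -0.0105, 0.1984]
tool_rot: [0.631, 0.776, -0.0, -0.0]
wrist_force: [-1.4, 0.3, -2.6]
gripper_width: 0.0617
```

>>> {"method": "arm_command", "body": {
  "commands": [
    [[0, 0, 0], [0, 0, 0], -1],
    [[0, 0, 0], [0, 0, 0], -1]
  ]
}}

```text
time: 5.93
ee_pos: [0.7293, -0.0093, 0.1991]
tool_rot: [0.63, 0.777, -0.001, -0.001]
wrist_force: [0.1, -0.6, -2.5]
gripper_width: 0.0621
```

```bash
python3 ga.py .73 -.01 .023 12
```

```text
shift [-0.09  0.05  0.91] turn [-0.1 -0.  -0.1] | 5.9333 tcp [ 0.7293 -0.0093  0.1991] gp [ 0.729  -0.0093  0.0321] F [ 0.15 -0.64 -2.49] w 0.0621
```

>>> {"method": "arm_command", "body": {
  "commands": [
    [[0, 0, 0.3], [0, 0, 0], -1],
    [[0, 0, 0.6], [0, 0, 0], -1],
    [[0, 0, 0.8], [0, 0, 0], -1],
    [[0, 0, 0.9], [0, 0, 0], -1],
    [[0, 0, 0.9], [0, 0, 0], -1]
  ]
}}

```text
time: 6.35
ee_pos: [0.7302, -0.0097, 0.1906]
tool_rot: [0.63, 0.776, -0.0, -0.0]
wrist_force: [0.9, 0.1, -1.6]
gripper_width: 0.0619
```

>>> {"method": "arm_command", "body": {
  "commands": [
    [[0, 0, 0.05], [0, 0, 0], -1],
    [[0, 0, 0.05], [0, 0, 0], -1]
  ]
}}

```text
time: 6.52
ee_pos: [0.7304, -0.0098, 0.1903]
tool_rot: [0.63, 0.776, 0.0, 0.0]
wrist_force: [0.0, -0.3, -3.0]
gripper_width: 0.0618
```

>>> {"method": "arm_command", "body": {
  "commands": [
    [[0, 0, 0.06], [0, 0, 0], -1],
    [[0, 0, 0.06], [0, 0, 0], -1],
    [[0, 0, 0.06], [0, 0, 0], 0.7],
    [[0, 0, 0.06], [0, 0, 0], 1],
    [[0, 0, 0.06], [0, 0, 0], 1]
  ]
}}

```text
time: 6.93
ee_pos: [0.7306, -0.0097, 0.1899]
tool_rot: [0.63, 0.776, 0.0, 0.0]
wrist_force: [0.2, 0.3, -0.4]
gripper_width: 0.0771
```

>>> {"method": "arm_command", "body": {
  "commands": [
    [[0, 0, 0], [0, 0, 0], 1],
    [[0, 0, 0], [0, 0, 0], 1],
    [[0, 0, -3], [0, 0, 0], 1],
    [[0, 0, -7], [0, 0, 0], 1],
    [[0, 0, -11], [0, 0, 0], 1]
  ]
}}

```text
time: 7.35
ee_pos: [0.73, -0.0097, 0.2998]
tool_rot: [0.63, 0.776, -0.001, -0.001]
wrist_force: [0.0, 0.7, 0.5]
gripper_width: 0.0926
```

```bash
for t in 0 30 60 80 90; do python3 ga.py .49 .1 .25 6.8 $t; done
```

```text
shift [ 15.68 -21.26 -11.66] turn [-0.2 -0.   5.1] | 7.35 tcp [ 0.73   -0.0097  0.2998] gp [ 0.7295 -0.0097  0.1328] F [0.04 0.7  0.5 ] w 0.0926
shift [  7.36 -21.99  -9.42] turn [-1.5 29.9  4.9] | 7.35 tcp [ 0.73   -0.0097  0.2998] gp [ 0.7295 -0.0097  0.1328] F [0.04 0.7  0.5 ] w 0.0926
shift [  1.27 -22.52  -3.31] turn [-2.8 59.9  4.5] | 7.35 tcp [ 0.73   -0.0097  0.2998] gp [ 0.7295 -0.0097  0.1328] F [0.04 0.7  0.5 ] w 0.0926
shift [ -0.71 -22.68   2.14] turn [-3.7 79.9  4.1] | 7.35 tcp [ 0.73   -0.0097  0.2998] gp [ 0.7295 -0.0097  0.1328] F [0.04 0.7  0.5 ] w 0.0926
shift [ -0.96 -22.69   5.04] turn [-4.1 89.9  3.9] | 7.35 tcp [ 0.73   -0.0097  0.2998] gp [ 0.7295 -0.0097  0.1328] F [0.04 0.7  0.5 ] w 0.0926
```

```bash
python3 ga.py .515 .14 .24 6.8 90
```

```text
shift [  2.43 -19.42   6.03] turn [-4.1 89.9  3.9] | 7.35 tcp [ 0.73   -0.0097  0.2998] gp [ 0.7295 -0.0097  0.1328] F [0.04 0.7  0.5 ] w 0.0926
```

>>> {"method": "arm_command", "body": {
  "commands": [
    [[2.4, -19.4, -2], [-4, 90, 4], 1],
    [[2.4, -19.4, -2], [-4, 90, 4], 1],
    [[2.4, -19.4, -2], [-4, 90, 4], 1],
    [[2.4, -19.4, 0], [-4, 90, 4], 1],
    [[2.4, -19.4, 0], [-4, 90, 4], 1]
  ]
}}

```text
time: 7.77
ee_pos: [0.5325, -0.0261, 0.301]
tool_rot: [0.61, 0.73, 0.205, -0.23]
wrist_force: [0.3, -0.5, -2.5]
gripper_width: 0.0931
```

```bash
python3 ga.py .515 .14 .24 6.8 90;python3 -c "
from h import *;print(read_state()['joints'].round(2))"
```

```text
shift [-3.59  0.11  4.94] turn [-2.4 54.   2.5] | 7.7667 tcp [ 0.5325 -0.0261  0.301 ] gp [0.5182 0.0708 0.1658] F [ 0.29 -0.51 -2.51] w 0.0931
[ 0.7   0.76 -0.92  2.06 -0.08  0.62  0.18]
```

>>> {"method": "arm_command", "body": {
  "commands": [
    [[-3.6, 0, 4.9], [-2.4, 54, 2.5], 1],
    [[-3.6, 0, 4.9], [-2.4, 54, 2.5], 1],
    [[-3.6, 0, 4.9], [-2.4, 54, 2.5], 1],
    [[-3.6, 0, 4.9], [-2.4, 54, 2.5], 1],
    [[-3.6, 0, 4.9], [-2.4, 54, 2.5], 1]
  ]
}}

```text
time: 8.18
ee_pos: [0.5371, -0.0276, 0.2388]
tool_rot: [0.531, 0.611, 0.39, -0.438]
wrist_force: [-0.3, 1.7, -0.6]
gripper_width: 0.0924
```

```bash
python3 ga.py .515 .14 .24 6.8 90;python3 -c "
from h import *;print(read_state()['joints'].round(2))"
```

```text
shift [ 0.18 -0.2   0.16] turn [-0.6 18.1  0.7] | 8.1833 tcp [ 0.5371 -0.0276  0.2388] gp [0.5168 0.1298 0.1869] F [-0.27  1.65 -0.56] w 0.0924
[ 0.91  1.22 -1.21  2.03 -0.27  0.64  0.37]
```

>>> {"method": "arm_command", "body": {
  "commands": [
    [[0.2, -0.2, 0.2], [-0.6, 18, 0.7], 1],
    [[0.2, -0.2, 0.2], [-0.6, 18, 0.7], 1],
    [[0.2, -0.2, 0.2], [-0.6, 18, 0.7], 1],
    [[0.2, -0.2, 0.2], [-0.6, 18, 0.7], 1]
  ]
}}

```text
time: 8.52
ee_pos: [0.5345, -0.025, 0.2382]
tool_rot: [0.47, 0.529, 0.468, -0.529]
wrist_force: [0.1, 0.5, -0.7]
gripper_width: 0.0928
```

```bash
python3 ga.py .515 .14 .24 6.8 90;python3 -c "
from h import *;print(read_state()['joints'].round(2))
cv2.imwrite('pics/s2.png',read_camera('scene'));cv2.imwrite('pics/wr3.png',read_camera('wrist'))"
```

```text
shift [ 0.18  0.02 -0.08] turn [-0.   0.1 -0.1] | 8.5167 tcp [ 0.5345 -0.025   0.2382] gp [0.5146 0.1408 0.2378] F [ 0.08  0.53 -0.73] w 0.0928
[ 0.94  1.36 -1.28  2.03 -0.49  0.72  0.55]
```

View pics/s2.png

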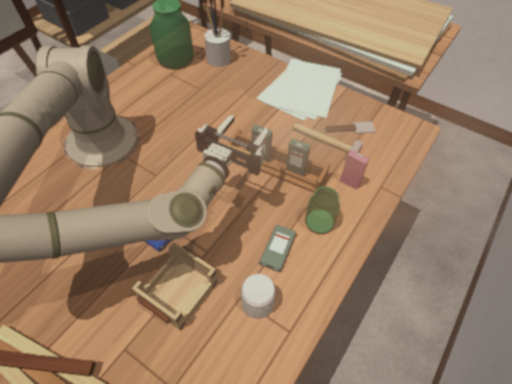

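View pics/wr3.png

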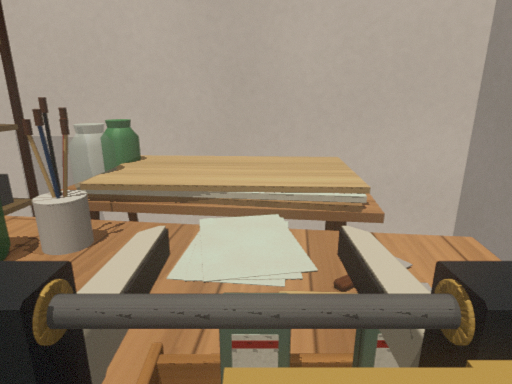

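```bash
python3 - <<'E'
from h import *
c=calibration("scene")
for z in(.2,.24,.28):
    for uv in((183,210),(183,193),(183,230),(160,212),(210,212)):print(z,uv,back(c,uv,z)[0].round(3))
s=read_state();R=Rn.from_quat(s["tool_rot"]).as_matrix()
for d in(.1,.15,.2,.25):print(d,proj(c,s["ee_pos"]-R[:,2]*d).round(0))
E
```

```text
0.2 (183, 210) [ 0.529 -0.146  0.2  ]
0.2 (183, 193) [ 0.496 -0.107  0.2  ]
0.2 (183, 230) [ 0.566 -0.189  0.2  ]
0.2 (160, 212) [ 0.487 -0.182  0.2  ]
0.2 (210, 212) [ 0.587 -0.113  0.2  ]
0.24 (183, 210) [ 0.551 -0.163  0.24 ]
0.24 (183, 193) [ 0.519 -0.126  0.24 ]
0.24 (183, 230) [ 0.586 -0.204  0.24 ]
0.24 (160, 212) [ 0.511 -0.198  0.24 ]
0.24 (210, 212) [ 0.606 -0.132  0.24 ]
0.28 (183, 210) [ 0.573 -0.18   0.28 ]
0.28 (183, 193) [ 0.542 -0.145  0.28 ]
0.28 (183, 230) [ 0.606 -0.219  0.28 ]
0.28 (160, 212) [ 0.535 -0.213  0.28 ]
0.28 (210, 212) [ 0.624 -0.15   0.28 ]
0.1 [[192. 198.]]
0.15 [[181. 213.]]
0.2 [[168. 230.]]
0.25 [[155. 247.]]
```

```bash
python3 ga.py .515 .145 .14 6.8 75
```

```text
shift [-5.63  0.07  0.98] turn [ -0.1 -14.4   0. ] | 8.6167 tcp [ 0.5345 -0.0244  0.2397] gp [0.5143 0.1414 0.238 ] F [ 0.11  0.54 -0.09] w 0.0925
```

>>> {"method": "arm_command", "body": {
  "commands": [
    [[-2, 0, 0.3], [0, -5, 0], 1],
    [[-4, 0, 0.7], [0, -10, 0], 1],
    [[-5.6, 0.1, 1], [0, -14.4, 0], 1],
    [[-5.6, 0.1, 1], [0, -14.4, 0], 1]
  ]
}}

```text
time: 8.95
ee_pos: [0.5345, -0.014, 0.1839]
tool_rot: [0.526, 0.596, 0.402, -0.454]
wrist_force: [-1.0, -0.8, 0.4]
gripper_width: 0.0929
```

```bash
python3 ga.py .515 .145 .14 6.8 75;python3 -c "
from h import *;print(read_state()['joints'].round(2))
cv2.imwrite('pics/wr4.png',read_camera('wrist'))
c=calibration('wrist');im=cv2.imread('pics/wr4.png')
t=read_camera('top');cv2.imwrite('pics/t4.png',t)
"
```

```text
shift [-0.09 -0.05 -0.09] turn [-0.2  0.4  0.2] | 8.95 tcp [ 0.5345 -0.014   0.1839] gp [0.5148 0.1458 0.1396] F [-1.02 -0.78  0.35] w 0.0929
[ 0.86  1.28 -1.12  2.04 -0.38  0.6   0.54]
```

View pics/wr4.png

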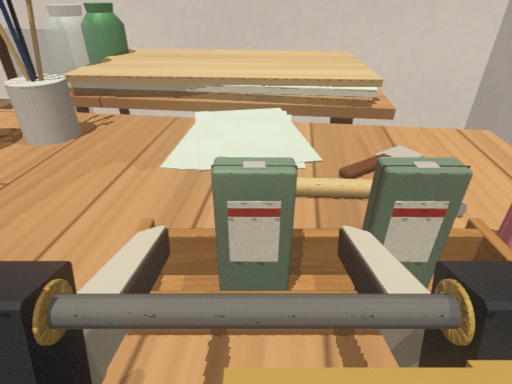

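View pics/t4.png

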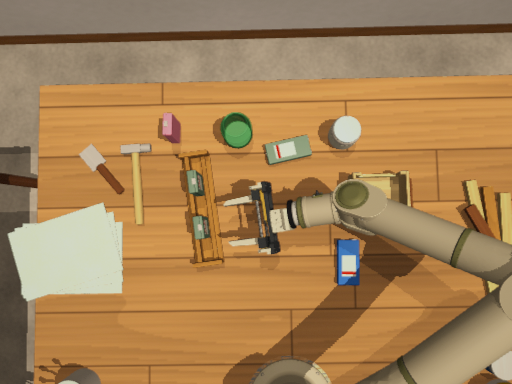

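```bash
python3 - <<'E'
from h import *
im=cv2.imread("pics/wr4.png")[140:300,200:480]
cv2.imwrite("pics/wr4c.png",cv2.resize(im,None,fx=2.8,fy=2.8,interpolation=cv2.INTER_CUBIC))
E
```

```text
(no output)
```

View pics/wr4c.png

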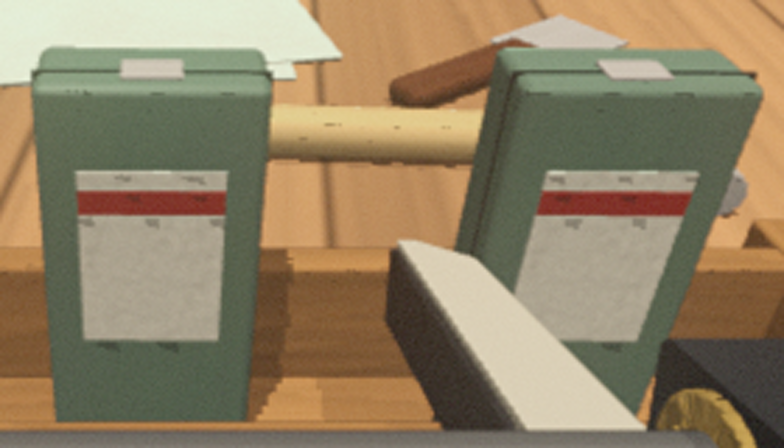

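```bash
python3 - <<'E'
from h import *
c=calibration("wrist")
for n,uv in dict(nL=(212.5,173.2),nR=(297.1,173.2),fL=(385.7,172.9),fR=(472.1,172.9)).items():print(n,back(c,uv,.1425)[0].round(4))
E
python3 ga.py .515 .145 .14 6.8 75
```

```text
nL [0.4738 0.2317 0.1425]
nR [0.5351 0.2395 0.1425]
fL [0.5995 0.2482 0.1425]
fR [0.6624 0.2562 0.1425]
shift [-0.23 -0.05 -0.03] turn [-0.2 -0.1  0.2] | 9.05 tcp [ 0.5345 -0.0142  0.1854] gp [0.5147 0.1459 0.1423] F [-0.16  1.23  0.26] w 0.0933
```

```bash
python3 ga.py .5095 .195 .11 7.2 75; python3 ga.py .5046 .2336 .082 7.2 75
```

```text
shift [-1.84  0.13  5.6 ] turn [ 0.2 -0.1  0.1] | 9.05 tcp [ 0.5345 -0.0142  0.1854] gp [0.5147 0.1459 0.1423] F [-0.16  1.23  0.26] w 0.0933
shift [-3.54  0.11 10.08] turn [ 0.2 -0.1  0.1] | 9.05 tcp [ 0.5345 -0.0142  0.1854] gp [0.5147 0.1459 0.1423] F [-0.16  1.23  0.26] w 0.0933
```

>>> {"method": "arm_command", "body": {
  "commands": [
    [[-1, 0.1, 2.8], [0, 0, 0], 1],
    [[-1.9, 0.1, 5.6], [0, 0, 0], 1],
    [[-2.7, 0.1, 7.5], [0, 0, 0], 1],
    [[-3.0, 0.1, 8.5], [0, 0, 0], 1],
    [[-3.0, 0.1, 8.5], [0, 0, 0], 1]
  ]
}}

```text
time: 9.47
ee_pos: [0.5258, 0.0607, 0.1331]
tool_rot: [0.524, 0.593, 0.404, -0.458]
wrist_force: [0.4, -0.5, -0.2]
gripper_width: 0.0928
```

```bash
python3 ga.py .5046 .2336 .082 7.2 75;python3 -c "
from h import *
cv2.imwrite('pics/wr5.png',read_camera('wrist'));cv2.imwrite('pics/s5.png',read_camera('scene'))
"
```

```text
shift [-0.43  0.06  1.45] turn [ 0.1 -0.3 -0.1] | 9.4667 tcp [0.5258 0.0607 0.1331] gp [0.5059 0.221  0.0907] F [ 0.37 -0.52 -0.18] w 0.0928
```

View pics/wr5.png

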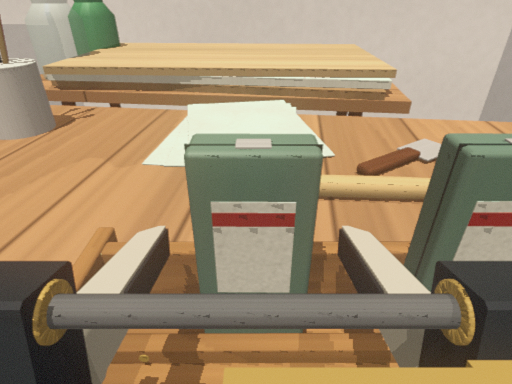

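View pics/s5.png

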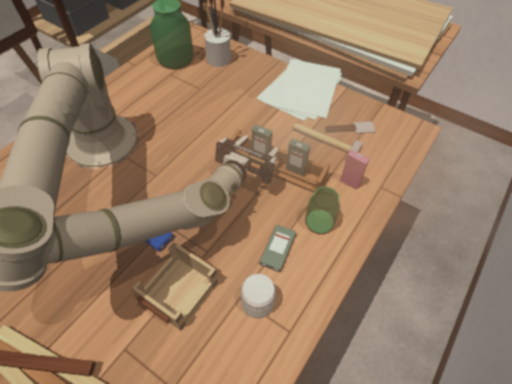

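```bash
python3 - <<'E'
from h import *
im=cv2.imread("pics/wr5.png")[125:225,175:335]
cv2.imwrite("pics/wr5c.png",cv2.resize(im,None,fx=5,fy=5,interpolation=cv2.INTER_CUBIC))
E
```

```text
(no output)
```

View pics/wr5c.png

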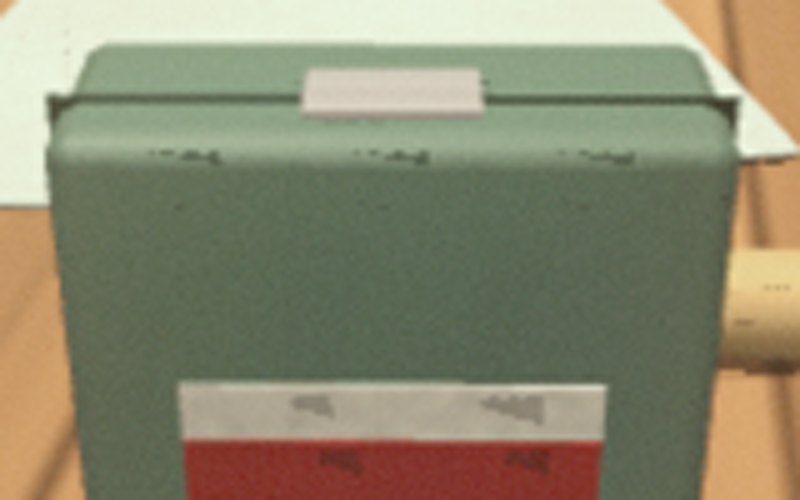

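```bash
python3 - <<'E'
from h import *
c=calibration("wrist");K=c["intrinsics"];E=c["extrinsics"]
for a,b,v,w in((184.6,323,145,.062),(186,322.5,157,.060)):
    Z=K[0,0]*w/(b-a);p=np.linalg.inv(K)@[(a+b)/2,v,1]*Z
    print((E[:3,:3].T@(p-E[:3,3])).round(4))
    for u in(a,b):print(back(c,(u,v),.144)[0].round(4))
E
python3 ga.py .5046 .2336 .082 7.2 75
```

```text
[0.5052 0.2338 0.1458]
[0.473 0.234 0.144]
[0.5364 0.2419 0.144 ]
[0.506  0.2286 0.1423]
[0.4775 0.2214 0.144 ]
[0.5354 0.2286 0.144 ]
shift [-0.46  0.    1.64] turn [ 0.2 -0.2 -0. ] | 9.5667 tcp [0.5266 0.059  0.1339] gp [0.507  0.2193 0.0913] F [ 0.4  -0.46  0.29] w 0.0925
```

```bash
python3 ga.py .5055 .2305 .082 7.2 75
```

```text
shift [-0.55  0.05  1.33] turn [ 0.2 -0.2 -0. ] | 9.5667 tcp [0.5266 0.059  0.1339] gp [0.507  0.2193 0.0913] F [ 0.4  -0.46  0.29] w 0.0925
```

>>> {"method": "arm_command", "body": {
  "commands": [
    [[-0.5, 0.0, 0.7], [0, 0, 0], 1],
    [[-0.6, 0.0, 1.3], [0, 0, 0], 1],
    [[-0.6, 0.0, 1.3], [0, 0, 0], 1]
  ]
}}

```text
time: 9.82
ee_pos: [0.5249, 0.0705, 0.1239]
tool_rot: [0.525, 0.594, 0.404, -0.456]
wrist_force: [-0.3, -0.2, -0.5]
gripper_width: 0.0926
```

```bash
python3 ga.py .5055 .2305 .082 7.2 75
```

```text
shift [ 0.13  0.08 -0.04] turn [ 0.3 -0.1 -0. ] | 9.8167 tcp [0.5249 0.0705 0.1239] gp [0.5054 0.2307 0.0811] F [-0.32 -0.18 -0.53] w 0.0926
```

>>> {"method": "arm_command", "body": {
  "commands": [
    [[0, 0.1, 0], [0, 0, 0], -1],
    [[0, 0.1, 0], [0, 0, 0], -1],
    [[0, 0.1, 0], [0, 0, 0], -1],
    [[0, 0.1, 0], [0, 0, 0], -1],
    [[0, 0.1, 0], [0, 0, 0], -1]
  ]
}}

```text
time: 10.23
ee_pos: [0.5259, 0.0703, 0.1242]
tool_rot: [0.525, 0.594, 0.404, -0.456]
wrist_force: [-2.0, -0.9, 0.4]
gripper_width: 0.0643
```

>>> {"method": "arm_command", "body": {
  "commands": [
    [[0, 0, 0], [0, 0, 0], -1],
    [[0, 0, 0], [0, 0, 0], -1],
    [[1, 0, -0.26], [0, 0, 0], -1],
    [[2, 0, -0.52], [0, 0, 0], -1],
    [[2, 0, -0.52], [0, 0, 0], -1]
  ]
}}

```text
time: 10.65
ee_pos: [0.526, 0.0708, 0.1472]
tool_rot: [0.524, 0.594, 0.405, -0.456]
wrist_force: [0.2, -0.3, -0.6]
gripper_width: 0.0615
```

```bash
python3 ga.py .5055 .2305 .082 7.2 75;python3 heft.py
```

```text
shift [-2.13 -0.04  0.54] turn [ 0.2 -0.2  0.1] | 10.65 tcp [0.526  0.0708 0.1472] gp [0.5065 0.231  0.1044] F [ 0.15 -0.27 -0.63] w 0.0615
[ 0.04  0.03 -1.07] [0.52 0.51 0.39] [-2.000e-02 -7.406e+01 -2.658e+01  2.170e+00 -1.470e+00  2.420e+00
 -3.000e-02]
```

>>> {"method": "arm_command", "body": {
  "commands": [
    [[-0.6, 0, 0.15], [0, 0, 0], -1],
    [[-1.2, 0, 0.3], [0, 0, 0], -1],
    [[-1.8, 0, 0.45], [0, 0, 0], -1],
    [[-2.1, 0, 0.55], [0, 0, 0], -1],
    [[-2.1, 0, 0.55], [0, 0, 0], -1]
  ]
}}

```text
time: 11.47
ee_pos: [0.5259, 0.0707, 0.1234]
tool_rot: [0.524, 0.593, 0.405, -0.458]
wrist_force: [-0.6, -2.9, 6.1]
gripper_width: 0.0621
```

```bash
python3 ga.py .5055 .2305 .0812 7.2 75
```

```text
shift [ 0.1  -0.02 -0.05] turn [ 0.2 -0.3 -0. ] | 11.4667 tcp [0.5259 0.0707 0.1234] gp [0.5062 0.2311 0.081 ] F [-0.58 -2.87  6.06] w 0.0621
```

>>> {"method": "arm_command", "body": {
  "commands": [
    [[0, 0, 0], [0, 0, 0], 0.3],
    [[0, 0, 0], [0, 0, 0], 1],
    [[0, 0, 0], [0, 0, 0], 1],
    [[0, 0, 0], [0, 0, 0], 1],
    [[0, 0, 0], [0, 0, 0], 1]
  ]
}}

```text
time: 11.88
ee_pos: [0.5259, 0.0704, 0.1227]
tool_rot: [0.525, 0.594, 0.404, -0.456]
wrist_force: [-0.1, 0.3, 0.3]
gripper_width: 0.084
```

```bash
python3 ga.py .516 .147 .105 7.2 75; python3 ga.py .6413 .1613 .1 7.2 75
```

```text
shift [ 0.31  0.02 -8.78] turn [ 0.2 -0.1 -0.1] | 11.8833 tcp [0.5259 0.0704 0.1227] gp [0.5063 0.2307 0.0799] F [-0.11  0.34  0.28] w 0.084
shift [-0.2  12.63 -8.75] turn [ 0.2 -0.1 -0.1] | 11.8833 tcp [0.5259 0.0704 0.1227] gp [0.5063 0.2307 0.0799] F [-0.11  0.34  0.28] w 0.084
```

>>> {"method": "arm_command", "body": {
  "commands": [
    [[0, 0, -1], [0, 0, 0], 1],
    [[0, 0, -5], [0, 0, 0], 1],
    [[0.2, 0, -8.8], [0, 0, 0], 1],
    [[0, 4, -8.8], [0, 0, 0], 1],
    [[0, 8, -8.8], [0, 0, 0], 1]
  ]
}}

```text
time: 12.3
ee_pos: [0.6162, -0.0095, 0.1458]
tool_rot: [0.528, 0.592, 0.405, -0.455]
wrist_force: [1.2, -0.2, -0.4]
gripper_width: 0.0927
```

```bash
python3 ga.py .6413 .1613 .1 7.2 75
```

```text
shift [-0.1   4.62  0.59] turn [ 0.5 -0.  -0.2] | 12.3 tcp [ 0.6162 -0.0095  0.1458] gp [0.5976 0.1507 0.1026] F [ 1.17 -0.17 -0.39] w 0.0927
```

>>> {"method": "arm_command", "body": {
  "commands": [
    [[-0.1, 4, 0.6], [0.3, 0, 0], 1],
    [[-0.1, 4.5, 0.6], [0.3, 0, 0], 1],
    [[-0.1, 4.5, 0.6], [0.3, 0, 0], 1]
  ]
}}

```text
time: 12.55
ee_pos: [0.6615, 0.007, 0.1437]
tool_rot: [0.524, 0.595, 0.403, -0.457]
wrist_force: [-0.9, 0.6, -0.7]
gripper_width: 0.0928
```

```bash
python3 ga.py .6307 .2456 .082 7.2 75;python3 - <<'E'
from h import *
cv2.imwrite('pics/wr6.png',read_camera('wrist'));im=cv2.imread("pics/wr6.png")
cv2.imwrite("pics/wr6c.png",np.hstack([cv2.resize(im[120:220,200:340],None,fx=5,fy=5,interpolation=cv2.INTER_CUBIC)]))
E
```

```text
shift [ 0.25 -0.06  8.14] turn [-0.  -0.1  0.1] | 12.55 tcp [0.6615 0.007  0.1437] gp [0.6413 0.1671 0.1008] F [-0.94  0.58 -0.68] w 0.0928
```

View pics/wr6c.png

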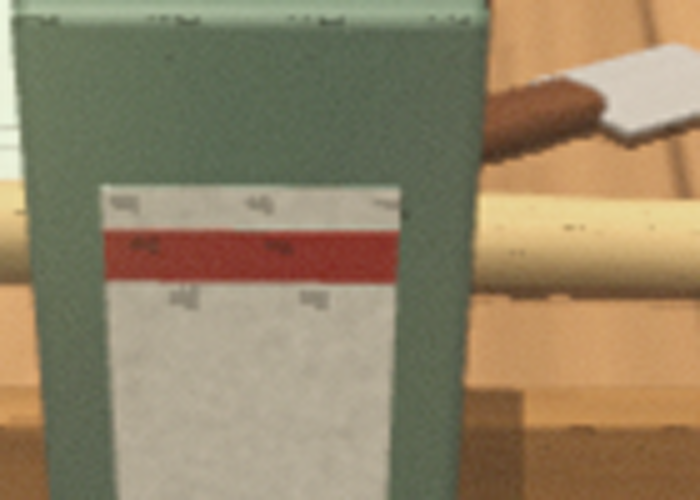

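View pics/wr6.png

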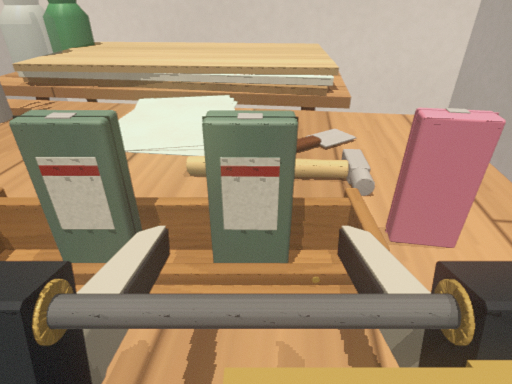

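>>> {"method": "arm_command", "body": {
  "commands": [
    [[0, 0, 2.5], [0, 0, 0], 1],
    [[0.1, 0, 5], [0, 0, 0], 1],
    [[0.1, 0, 7], [0, 0, 0], 1],
    [[0.2, 0, 7.8], [0, 0, 0], 1],
    [[0.2, 0, 7.8], [0, 0, 0], 1]
  ]
}}

```text
time: 13.02
ee_pos: [0.6482, 0.0831, 0.1248]
tool_rot: [0.523, 0.595, 0.402, -0.459]
wrist_force: [-0.1, -0.9, -0.1]
gripper_width: 0.0929
```

```bash
python3 ga.py .6307 .2456 .082 7.2 75;python3 - <<'E'
from h import *
cv2.imwrite('pics/wr7.png',read_camera('wrist'))
E
```

```text
shift [0.09 0.3  0.19] turn [-0.3 -0.2 -0.1] | 13.0167 tcp [0.6482 0.0831 0.1248] gp [0.6271 0.2432 0.0822] F [-0.07 -0.91 -0.06] w 0.0929
```

View pics/wr7.png

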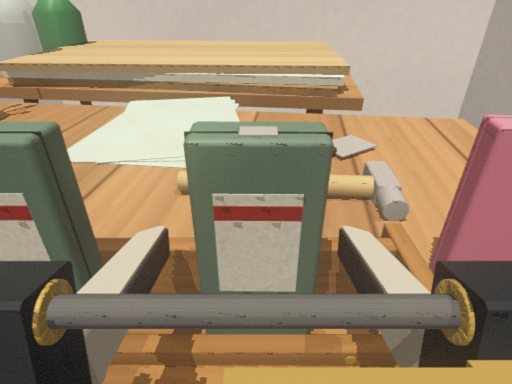

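>>> {"method": "arm_command", "body": {
  "commands": [
    [[0.1, 0.3, 0.1], [0, 0, 0], 1],
    [[0.1, 0.3, 0.1], [0, 0, 0], 0.5],
    [[0.1, 0.3, 0.1], [0, 0, 0], -1],
    [[0.1, 0.3, 0.1], [0, 0, 0], -1],
    [[0.1, 0.3, 0.1], [0, 0, 0], -1]
  ]
}}

```text
time: 13.48
ee_pos: [0.653, 0.0829, 0.1259]
tool_rot: [0.524, 0.595, 0.403, -0.457]
wrist_force: [0.1, 0.7, 0.3]
gripper_width: 0.0708
```

>>> {"method": "arm_command", "body": {
  "commands": [
    [[0, 0, 0], [0, 0, 0], -1],
    [[0, 0, 0], [0, 0, 0], -1],
    [[0, 0, 0], [0, 0, 0], -1]
  ]
}}

```text
time: 13.73
ee_pos: [0.6518, 0.0838, 0.1264]
tool_rot: [0.523, 0.595, 0.402, -0.459]
wrist_force: [-4.7, -3.8, 3.2]
gripper_width: 0.0619
```

```bash
python3 ga.py .6307 .2456 .082 7.2 75
```

```text
shift [-0.07 -0.06  0.21] turn [-0.2 -0.2 -0. ] | 13.7333 tcp [0.6518 0.0838 0.1264] gp [0.6308 0.244  0.0838] F [-4.67 -3.77  3.24] w 0.0619
```

>>> {"method": "arm_command", "body": {
  "commands": [
    [[0.5, 0, -0.13], [0, 0, 0], -1],
    [[1.5, 0, -0.4], [0, 0, 0], -1],
    [[3, 0, -0.8], [0, 0, 0], -1],
    [[5, 0, -1.3], [0, 0, 0], -1],
    [[5.8, 0, -1.5], [0, 0, 0], -1]
  ]
}}

```text
time: 14.15
ee_pos: [0.6533, 0.0843, 0.1894]
tool_rot: [0.523, 0.595, 0.404, -0.457]
wrist_force: [-0.1, 0.2, -4.0]
gripper_width: 0.0616
```

>>> {"method": "arm_command", "body": {
  "commands": [
    [[0, 0, 0], [0, 0, 0], -1],
    [[0, 0, 0], [0, 0, 0], -1]
  ]
}}

```text
time: 14.32
ee_pos: [0.653, 0.0837, 0.1861]
tool_rot: [0.524, 0.595, 0.403, -0.457]
wrist_force: [0.2, -0.2, -6.8]
gripper_width: 0.0619
```

```bash
python3 heft.py; python3 -c "
from h import *
cv2.imwrite('pics/wr8.png',read_camera('wrist'));print(read_state()['joints'].round(2))"; python3 ga.py .585 -.1 .25 0 0
```

```text
[ 0.2  -0.08 -5.52] [0.36 0.68 0.54] [-3.000e-02 -8.427e+01 -3.145e+01 -4.600e+00 -3.020e+00  2.640e+00
 -2.000e-02]
[ 0.63  1.3  -1.13  1.81 -0.42  0.62  0.47]
shift [ 17.93  -9.08 -22.75] turn [ -4.8 -75.    6.1] | 14.7667 tcp [0.6528 0.0839 0.1853] gp [0.6324 0.2441 0.1425] F [-0.22 -0.36 -5.33] w 0.0619
```

View pics/wr8.png

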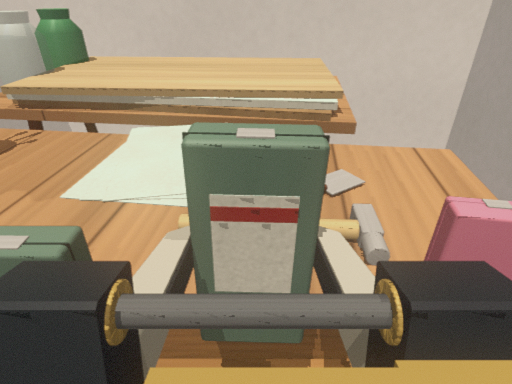

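```bash
python3 ga.py .62 .10 .22 5 50; python3 ga.py .582 -.26 .22 0.5 -15
```

```text
shift [ 10.96  -3.58 -14.06] turn [ -2.  -25.1   1. ] | 14.7667 tcp [0.6528 0.0839 0.1853] gp [0.6324 0.2441 0.1425] F [-0.22 -0.36 -5.33] w 0.0619
shift [ 11.52 -10.89 -32.99] turn [ -3.8 -90.    6.4] | 14.7667 tcp [0.6528 0.0839 0.1853] gp [0.6324 0.2441 0.1425] F [-0.22 -0.36 -5.33] w 0.0619
```

>>> {"method": "arm_command", "body": {
  "commands": [
    [[2.5, -0.8, -2.8], [-0.4, -5, 0.2], -1],
    [[5, -1.6, -5.6], [-0.8, -10, 0.4], -1],
    [[7, -2.4, -8.4], [-1.2, -15, 0.6], -1],
    [[9, -3, -11.2], [-1.6, -20, 0.8], -1],
    [[11, -3.6, -14], [-2, -25, 1], -1]
  ]
}}

```text
time: 15.18
ee_pos: [0.6299, -0.0276, 0.3293]
tool_rot: [0.612, 0.668, 0.285, -0.312]
wrist_force: [1.1, -0.6, -5.1]
gripper_width: 0.0614
```

```bash
python3 ga.py .60 -.06 .22 3 20; python3 ga.py .582 -.26 .22 0.5 -15
```

```text
shift [-1.94 -3.48 -9.7 ] turn [ -1.2 -29.9   1.7] | 15.1833 tcp [ 0.6299 -0.0276  0.3293] gp [0.6185 0.0997 0.2218] F [ 1.1  -0.63 -5.15] w 0.0614
shift [ -7.88  -6.48 -17.44] turn [ -1.5 -64.9   4.6] | 15.1833 tcp [ 0.6299 -0.0276  0.3293] gp [0.6185 0.0997 0.2218] F [ 1.1  -0.63 -5.15] w 0.0614
```

>>> {"method": "arm_command", "body": {
  "commands": [
    [[-0.4, -0.7, -2], [-0.2, -6, 0.3], -1],
    [[-0.8, -1.4, -4], [-0.4, -12, 0.6], -1],
    [[-1.2, -2.1, -6], [-0.7, -18, 1], -1],
    [[-1.6, -2.8, -8], [-1, -24, 1.4], -1],
    [[-1.9, -3.5, -9.7], [-1.2, -30, 1.7], -1]
  ]
}}

```text
time: 15.6
ee_pos: [0.6026, -0.1169, 0.3767]
tool_rot: [0.678, 0.714, 0.119, -0.125]
wrist_force: [0.6, -0.8, -7.4]
gripper_width: 0.0619
```

```bash
python3 ga.py .582 -.22 .22 0.5 -15
```

```text
shift [-5.37 -2.4  -2.43] turn [ -0.1 -34.9   2.5] | 15.6 tcp [ 0.6026 -0.1169  0.3767] gp [ 0.5995 -0.0602  0.2196] F [ 0.64 -0.75 -7.38] w 0.0619
```

>>> {"method": "arm_command", "body": {
  "commands": [
    [[-1, -0.5, -0.5], [0, -6, 0.5], -1],
    [[-2, -1, -1], [0, -12, 1], -1],
    [[-3.2, -1.5, -1.5], [0, -20, 1.5], -1],
    [[-4.4, -2, -2], [0, -28, 2], -1],
    [[-5.4, -2.4, -2.4], [0, -35, 2.5], -1]
  ]
}}

```text
time: 16.02
ee_pos: [0.5817, -0.1761, 0.3798]
tool_rot: [0.698, 0.706, -0.084, 0.083]
wrist_force: [0.6, -0.1, -6.0]
gripper_width: 0.0617
```

```bash
python3 ga.py .582 -.26 .18 0.5 -15;  python3 -c "
from h import *
cv2.imwrite('pics/wr9.png',read_camera('wrist'));print(read_state()['joints'].round(2))
im=cv2.imread('pics/wr9.png');c=calibration('wrist')
b=(.48,.7,-.36,-.10)
cv2.imwrite('pics/w9.png',grid(warp(c,im,*b,.086,2500),*b,2500,.02))
cv2.imwrite('pics/s9.png',read_camera('scene'))
"
```

```text
shift [-3.05 -0.04  4.7 ] turn [-0.1 -1.5  0.2] | 16.0167 tcp [ 0.5817 -0.1761  0.3798] gp [ 0.5816 -0.2153  0.2175] F [ 0.57 -0.05 -6.04] w 0.0617
[ 0.3   0.49 -0.23  1.92  0.51  0.79 -0.26]
```

View pics/wr9.png

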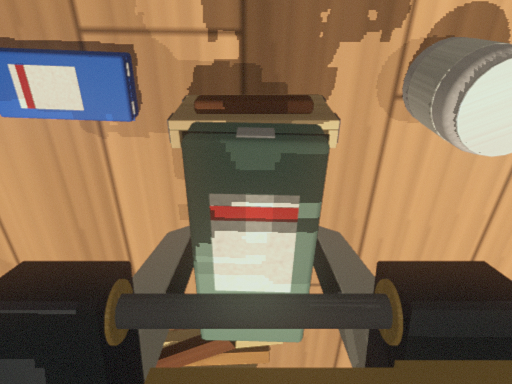

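View pics/s9.png

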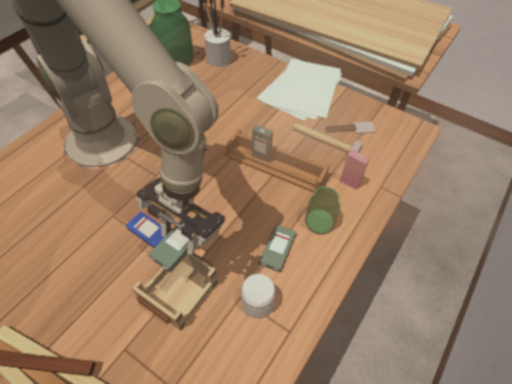

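```bash
python3 - <<'E'
from h import *
im=cv2.imread("pics/wr9.png")
cv2.imwrite("pics/wr9c.png",cv2.resize(im[110:350,175:335],None,fx=2.5,fy=2.5,interpolation=cv2.INTER_CUBIC))
s=read_state();c=calibration("wrist");R=Rn.from_quat(s["tool_rot"]).as_matrix()
zh=np.array([np.sin(np.radians(75)),0,-np.cos(np.radians(75))]);p=np.array([np.cos(np.radians(75)),0,np.sin(np.radians(75))])
for d in(.008,.011,.014):
  for h in(.002,.0048,.008):
    C=np.array([0,0,.167])+d*p-h*zh
    pts=[C+a*.065*zh+b*.031*np.array([0,1,0])-.013*p for a in(1,-1) for b in(-1,1)]+[C+.065*zh+.013*p]
    print(d,h,proj(c,[R@q+s["ee_pos"] for q in pts]).round(1).tolist())
E
```

```text
0.008 0.002 [[173.3, 142.5], [334.3, 142.6], [200.9, 348.3], [306.1, 348.3], [253.7, 120.2]]
0.008 0.0048 [[174.2, 149.2], [333.4, 149.3], [201.3, 351.2], [305.7, 351.2], [253.7, 126.1]]
0.008 0.008 [[175.2, 156.7], [332.3, 156.8], [201.7, 354.4], [305.3, 354.5], [253.7, 132.7]]
0.011 0.002 [[174.9, 139.5], [332.7, 139.6], [201.6, 343.7], [305.4, 343.7], [253.7, 118.0]]
0.011 0.0048 [[175.8, 146.1], [331.8, 146.2], [201.9, 346.5], [305.0, 346.6], [253.7, 123.9]]
0.011 0.008 [[176.7, 153.5], [330.8, 153.6], [202.4, 349.8], [304.6, 349.8], [253.7, 130.4]]
0.014 0.002 [[176.4, 136.7], [331.1, 136.8], [202.2, 339.1], [304.8, 339.1], [253.7, 115.9]]
0.014 0.0048 [[177.3, 143.2], [330.3, 143.3], [202.6, 342.0], [304.4, 342.0], [253.7, 121.7]]
0.014 0.008 [[178.2, 150.5], [329.3, 150.5], [203.0, 345.2], [304.0, 345.2], [253.7, 128.2]]
```

View pics/wr9c.png

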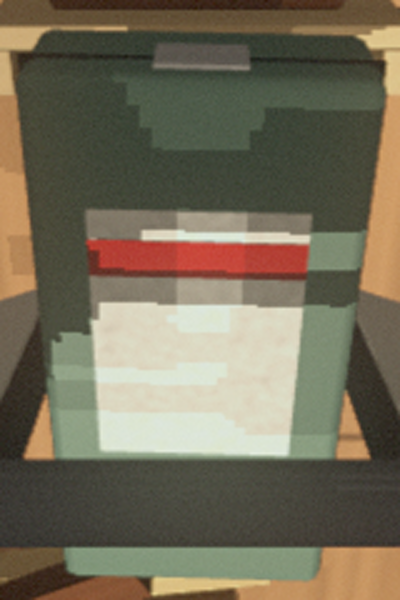

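View pics/w9.png

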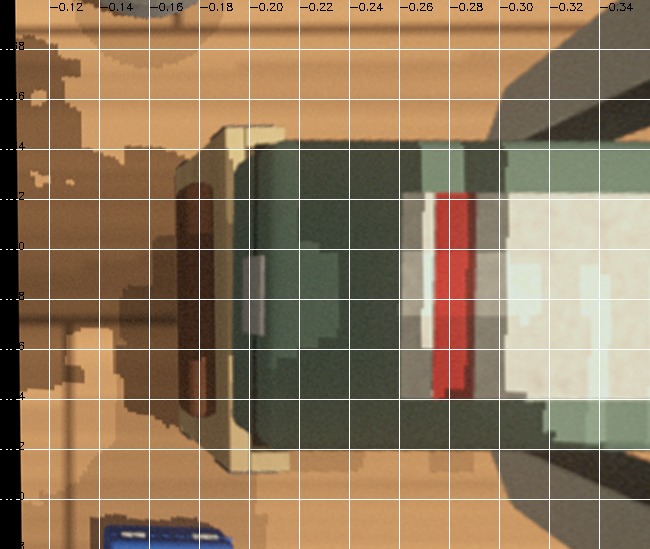

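```bash
python3 ga.py .581 -.255 .15 0.6 -15
```

```text
shift [-1.96 -0.13  7.49] turn [-0.2 -1.4  0.2] | 16.1167 tcp [ 0.5817 -0.1752  0.3795] gp [ 0.5814 -0.2144  0.2171] F [-0.23  0.61 -4.35] w 0.0617
```

>>> {"method": "arm_command", "body": {
  "commands": [
    [[-1, -0.1, 3], [0, -0.7, 0], -1],
    [[-2, -0.1, 6], [0, -1.4, 0.2], -1],
    [[-2, -0.1, 7.5], [0, -1.4, 0.2], -1],
    [[-2, -0.1, 7.5], [0, -1.4, 0.2], -1],
    [[-2, -0.1, 7.5], [0, -1.4, 0.2], -1]
  ]
}}

```text
time: 16.53
ee_pos: [0.5817, -0.2119, 0.3102]
tool_rot: [0.698, 0.704, -0.091, 0.088]
wrist_force: [-0.2, 0.6, -5.1]
gripper_width: 0.0619
```

```bash
python3 ga.py .581 -.262 .12 0.6 -15;  python3 -c "
from h import *
read_camera('top')
c=calibration('wrist')
cv2.imwrite('pics/wr10.png',read_camera('wrist'))
im=cv2.imread('pics/wr10.png')
b=(.48,.7,-.36,-.10)
cv2.imwrite('pics/w10.png',grid(warp(c,im,*b,.086,2500),*b,2500,.02))
t=read_camera('top');cv2.imwrite('pics/t10.png',t)
b=(.48,.7,-.40,-.14)
cv2.imwrite('pics/tw10.png',grid(warp(calibration('top'),t,*b,.086,2500),*b,2500,.02))
"
```

```text
shift [ 0.06 -0.11  2.97] turn [-0.3 -0.5 -0.1] | 16.5333 tcp [ 0.5817 -0.2119  0.3102] gp [ 0.5813 -0.2538  0.1485] F [-0.21  0.6  -5.06] w 0.0619
```

View pics/w10.png

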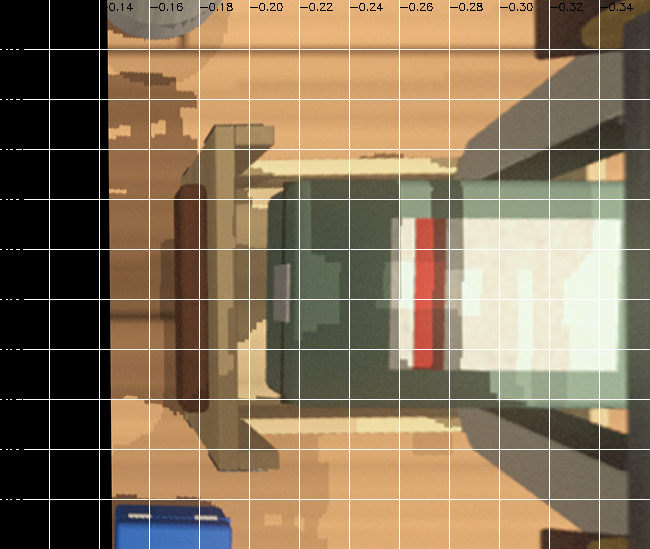

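View pics/wr10.png

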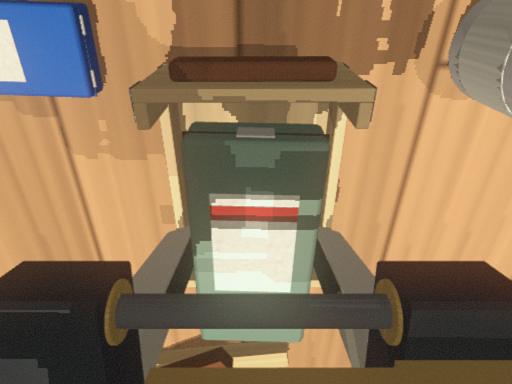

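View pics/tw10.png

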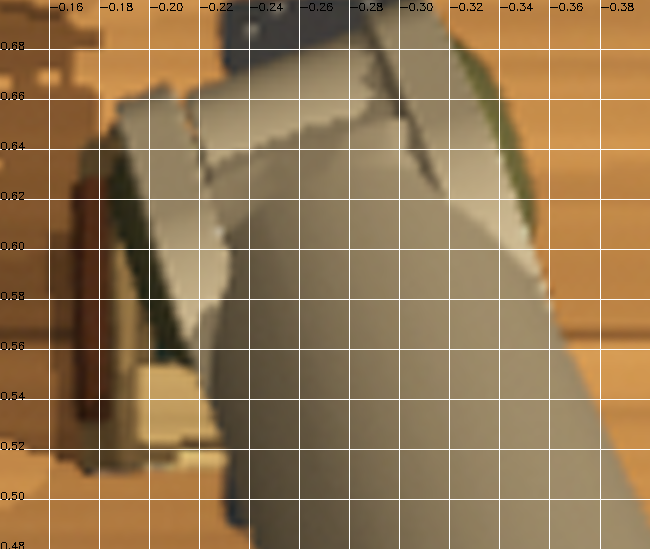

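```bash
python3 ga.py .581 -.26 .06 0.8 -15;python3 ga.py .581 -.26 .036 0.8 -15
```

```text
shift [ 1.85 -0.2   8.92] turn [-0.1 -0.4 -0.3] | 16.6833 tcp [ 0.5824 -0.2121  0.3123] gp [ 0.5827 -0.2544  0.1507] F [ 0.34 -0.19 -4.57] w 0.0616
shift [ 2.46 -0.2  11.24] turn [-0.1 -0.4 -0.3] | 16.6833 tcp [ 0.5824 -0.2121  0.3123] gp [ 0.5827 -0.2544  0.1507] F [ 0.34 -0.19 -4.57] w 0.0616
```

>>> {"method": "arm_command", "body": {
  "commands": [
    [[-0.1, -0.2, 2.5], [0, -0.4, -0.3], -1],
    [[0.7, -0.2, 4.8], [0, -0.4, -0.3], -1],
    [[1.2, -0.2, 6.6], [0, -0.4, -0.3], -1],
    [[1.2, -0.2, 6.6], [0, -0.4, -0.3], -1]
  ]
}}

```text
time: 17.02
ee_pos: [0.5794, -0.2171, 0.2423]
tool_rot: [0.696, 0.706, -0.094, 0.091]
wrist_force: [-0.9, 0.5, -5.0]
gripper_width: 0.0614
```

```bash
python3 ga.py .581 -.26 .036 0.8 -15;  python3 -c "
from h import *
c=calibration('wrist')
cv2.imwrite('pics/wr11.png',read_camera('wrist'))
"
```

```text
shift [1.19 0.13 4.33] turn [-0.3  0.   0.1] | 17.0167 tcp [ 0.5794 -0.2171  0.2423] gp [ 0.579  -0.2603  0.081 ] F [-0.94  0.49 -5.  ] w 0.0614
```

View pics/wr11.png

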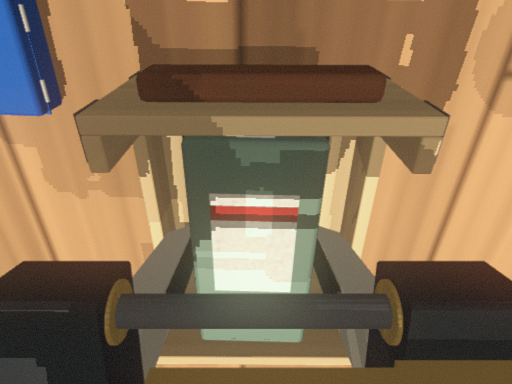

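>>> {"method": "arm_command", "body": {
  "commands": [
    [[0.4, 0.1, 1.2], [0, 0, 0], -1],
    [[0.8, 0.1, 2.6], [0, 0, 0], -1],
    [[1.0, 0.1, 3.6], [0, 0, 0], -1],
    [[1.1, 0.1, 4.0], [0, 0, 0], -1],
    [[1.1, 0.1, 4.0], [0, 0, 0], -1]
  ]
}}

```text
time: 17.48
ee_pos: [0.5807, -0.2179, 0.2023]
tool_rot: [0.696, 0.706, -0.094, 0.092]
wrist_force: [0.6, 0.6, -6.0]
gripper_width: 0.0618
```

```bash
python3 ga.py .581 -.26 .0345 0.8 -15
```

```text
shift [ 0.28 -0.03  0.6 ] turn [-0.2  0.1 -0. ] | 17.4833 tcp [ 0.5807 -0.2179  0.2023] gp [ 0.5806 -0.2615  0.0411] F [ 0.6   0.61 -6.02] w 0.0618
```

>>> {"method": "arm_command", "body": {
  "commands": [
    [[0.15, 0, 0.15], [0, 0, 0], -1],
    [[0.2, 0, 0.3], [0, 0, 0], -1],
    [[0.2, 0, 0.45], [0, 0, 0], -1],
    [[0.2, 0, 0.5], [0, 0, 0], -1],
    [[0.2, 0, 0.5], [0, 0, 0], -1]
  ]
}}

```text
time: 17.9
ee_pos: [0.5806, -0.2175, 0.1976]
tool_rot: [0.696, 0.705, -0.094, 0.093]
wrist_force: [-0.7, 0.1, -5.3]
gripper_width: 0.0615
```

```bash
python3 ga.py .581 -.26 .0345 0.8 -15
```

```text
shift [ 0.12 -0.02  0.15] turn [-0.2  0.1 -0. ] | 17.9 tcp [ 0.5806 -0.2175  0.1976] gp [ 0.5807 -0.2611  0.0364] F [-0.7   0.12 -5.32] w 0.0615
```

>>> {"method": "arm_command", "body": {
  "commands": [
    [[0.03, 0, 0.07], [0, 0, 0], -1],
    [[0.05, 0, 0.14], [0, 0, 0], -1],
    [[0.05, 0, 0.14], [0, 0, 0], -1]
  ]
}}

```text
time: 18.15
ee_pos: [0.5807, -0.2176, 0.1967]
tool_rot: [0.696, 0.705, -0.094, 0.093]
wrist_force: [-2.1, -0.2, 2.7]
gripper_width: 0.0619
```

>>> {"method": "arm_command", "body": {
  "commands": [
    [[0.02, 0, 0.06], [0, 0, 0], -1],
    [[0.03, 0, 0.12], [0, 0, 0], -1],
    [[0.03, 0, 0.12], [0, 0, 0], -1]
  ]
}}

```text
time: 18.4
ee_pos: [0.5807, -0.2175, 0.1962]
tool_rot: [0.697, 0.705, -0.094, 0.093]
wrist_force: [-2.3, 1.7, 12.1]
gripper_width: 0.062
```

```bash
python3 ga.py .581 -.26 .0345 0.8 -15
```

```text
shift [ 0.08 -0.03  0.02] turn [-0.1  0.2 -0.1] | 18.4 tcp [ 0.5807 -0.2175  0.1962] gp [ 0.5809 -0.2613  0.035 ] F [-2.27  1.73 12.09] w 0.062
```

>>> {"method": "arm_command", "body": {
  "commands": [
    [[-0.03, 0, -0.1], [0, 0, 0], -1],
    [[-0.03, 0, -0.1], [0, 0, 0], 0.2],
    [[-0.03, 0, -0.1], [0, 0, 0], 0.6],
    [[-0.03, 0, -0.1], [0, 0, 0], 0.6],
    [[-0.03, 0, -0.1], [0, 0, 0], 0.6]
  ]
}}

```text
time: 18.82
ee_pos: [0.5807, -0.2174, 0.1957]
tool_rot: [0.696, 0.706, -0.093, 0.093]
wrist_force: [-0.1, -0.4, -0.0]
gripper_width: 0.0736
```

```bash
python3 ga.py .581 -.26 .0345 0.8 -15;  python3 -c "
from h import *
cv2.imwrite('pics/wr12.png',read_camera('wrist'))
"
```

```text
shift [ 0.06 -0.03 -0.02] turn [-0.2  0.1 -0. ] | 18.8167 tcp [ 0.5807 -0.2174  0.1957] gp [ 0.5808 -0.2609  0.0345] F [-0.12 -0.39 -0.01] w 0.0736
```

View pics/wr12.png

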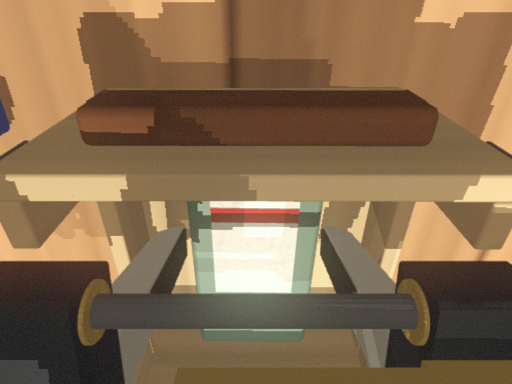

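>>> {"method": "arm_command", "body": {
  "commands": [
    [[-0.5, 0, -1.9], [0, 0, 0], 0.6],
    [[-1.3, 0, -5], [0, 0, 0], 0.6],
    [[-2.3, 0, -8.7], [0, 0, 0], 1],
    [[-3.4, 0, -12.5], [0, 0, 0], 1],
    [[-4, 0, -15], [0, 0, 0], 1]
  ]
}}

```text
time: 19.28
ee_pos: [0.5813, -0.2172, 0.3544]
tool_rot: [0.697, 0.705, -0.093, 0.094]
wrist_force: [-0.2, 0.5, -0.4]
gripper_width: 0.09
```

```bash
python3 -c "
from h import *
cv2.imwrite('pics/wr13.png',read_camera('wrist'))
";python3 ga.py .71 -.05 .14 12 0
```

```text
shift [17.36 12.96  0.66] turn [ -1.2  15.2 -11.3] | 19.3333 tcp [ 0.5822 -0.2173  0.3584] gp [ 0.5835 -0.2612  0.1973] F [ 1.5  -0.12  2.03] w 0.0916
```

View pics/wr13.png

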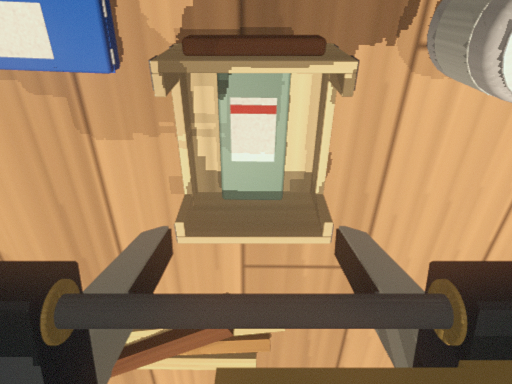

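>>> {"method": "arm_command", "body": {
  "commands": [
    [[3, 2.3, -1], [0, 3, -2], 1],
    [[6, 4.6, -1], [0, 6, -4], 1],
    [[9, 6.9, -0.5], [-0.6, 9, -7], 1],
    [[13, 9.5, 0], [-1, 12, -9], 1],
    [[16, 12, 0.6], [-1.2, 15.2, -11.3], 1]
  ]
}}

```text
time: 19.75
ee_pos: [0.697, -0.0637, 0.3043]
tool_rot: [0.628, 0.778, -0.001, -0.005]
wrist_force: [0.2, 0.2, -0.6]
gripper_width: 0.0929
```

```bash
python3 ga.py .72 -.03 .13 12 0
```

```text
shift [2.81 2.97 0.72] turn [-0.4 -0.3  0.1] | 19.75 tcp [ 0.697  -0.0637  0.3043] gp [ 0.6956 -0.063   0.1373] F [ 0.19  0.25 -0.59] w 0.0929
```

>>> {"method": "arm_command", "body": {
  "commands": [
    [[2.8, 2.9, 0.7], [0, 0, 0], 1],
    [[2.8, 2.9, 0.7], [0, 0, 0], 1],
    [[2.8, 2.9, 0.7], [0, 0, 0], 1]
  ]
}}

```text
time: 20.0
ee_pos: [0.7195, -0.029, 0.2958]
tool_rot: [0.628, 0.779, -0.002, -0.005]
wrist_force: [-0.1, -1.2, -0.9]
gripper_width: 0.0928
```

```bash
python3 wv.py a5 .65 .81 -.10 .08 .026 3500; python3 ga.py .73 -.0095 .023 12 0
```

```text
shift [ 1.85  1.65 10.62] turn [-0.5 -0.2  0.1] | 20.05 tcp [ 0.7189 -0.0312  0.2963] gp [ 0.7172 -0.031   0.1293] F [-0.87 -1.52  0.05] w 0.0931
```

View pics/a5_w.png

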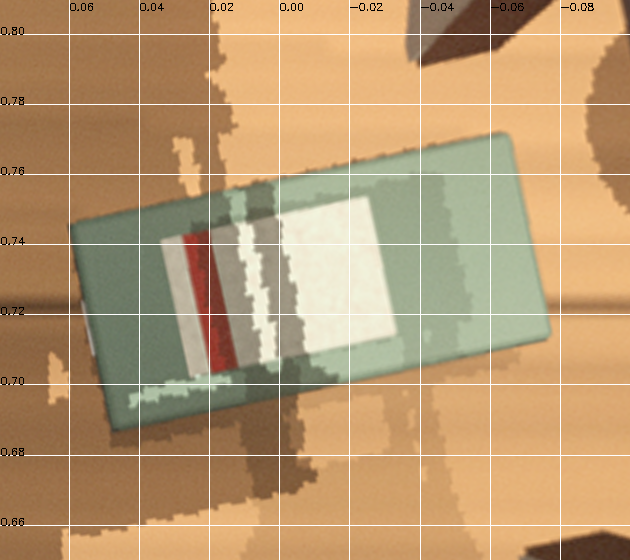

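>>> {"method": "arm_command", "body": {
  "commands": [
    [[1.2, 1, 2.5], [-0.5, 0, 0], 1],
    [[1.8, 1.6, 5.5], [-0.5, -0.2, 0], 1],
    [[1.8, 1.6, 8], [-0.5, -0.2, 0], 1],
    [[1.8, 1.6, 9.5], [-0.5, -0.2, 0], 1],
    [[1.8, 1.6, 10], [-0.5, -0.2, 0], 1]
  ]
}}

```text
time: 20.47
ee_pos: [0.7287, -0.0126, 0.1948]
tool_rot: [0.63, 0.777, -0.002, -0.001]
wrist_force: [-0.5, -0.8, 0.9]
gripper_width: 0.0926
```

```bash
python3 ga.py .73 -.0092 .023 12 0
```

```text
shift [0.31 0.2  0.48] turn [-0.2  0.  -0. ] | 20.4667 tcp [ 0.7287 -0.0126  0.1948] gp [ 0.7282 -0.0129  0.0278] F [-0.46 -0.78  0.86] w 0.0926
```

>>> {"method": "arm_command", "body": {
  "commands": [
    [[0.3, 0.2, 0.25], [0, 0, 0], 1],
    [[0.3, 0.2, 0.3], [0, 0, 0], 1],
    [[0.3, 0.2, 0.3], [0, 0, 0], 1]
  ]
}}

```text
time: 20.72
ee_pos: [0.7318, -0.0076, 0.1958]
tool_rot: [0.629, 0.777, 0.001, 0.001]
wrist_force: [0.9, 0.1, 0.1]
gripper_width: 0.0929
```

```bash
python3 ga.py .73 -.0092 .023 12 0
```

```text
shift [-0.12 -0.21  0.58] turn [0.2 0.  0. ] | 20.7167 tcp [ 0.7318 -0.0076  0.1958] gp [ 0.7323 -0.0076  0.0288] F [0.91 0.11 0.11] w 0.0929
```

>>> {"method": "arm_command", "body": {
  "commands": [
    [[-0.1, -0.1, 0.3], [0, 0, 0], 1],
    [[-0.1, -0.1, 0.5], [0, 0, 0], 1],
    [[-0.1, -0.1, 0.5], [0, 0, 0], 0],
    [[-0.1, -0.1, 0.5], [0, 0, 0], -1],
    [[-0.1, -0.1, 0.5], [0, 0, 0], -1]
  ]
}}

```text
time: 21.13
ee_pos: [0.7306, -0.0087, 0.1895]
tool_rot: [0.629, 0.777, 0.0, 0.0]
wrist_force: [1.1, -0.4, -0.2]
gripper_width: 0.0777
```

>>> {"method": "arm_command", "body": {
  "commands": [
    [[0, 0, 0], [0, 0, 0], -1],
    [[0, 0, 0], [0, 0, 0], -1],
    [[0, 0, 0], [0, 0, 0], -1],
    [[0, 0, 0], [0, 0, 0], -1]
  ]
}}

```text
time: 21.47
ee_pos: [0.7305, -0.0086, 0.1894]
tool_rot: [0.629, 0.777, 0.0, 0.0]
wrist_force: [-0.3, -0.1, 1.0]
gripper_width: 0.0619
```

```bash
python3 ga.py .73 -.0092 .023 12 0
```

```text
shift [-0.04 -0.06 -0.06] turn [0. 0. 0.] | 21.4667 tcp [ 0.7305 -0.0086  0.1894] gp [ 0.7306 -0.0086  0.0224] F [-0.31 -0.09  1.04] w 0.0619
```

```bash
python3 ga.py .581 -.25 .17 0.8 0
```

```text
shift [-20.48 -19.65 -14.77] turn [ 0.   0.  11.2] | 21.4667 tcp [ 0.7305 -0.0086  0.1894] gp [ 0.7306 -0.0086  0.0224] F [-0.31 -0.09  1.04] w 0.0619
```

>>> {"method": "arm_command", "body": {
  "commands": [
    [[0, 0, -1], [0, 0, 0], -1],
    [[0, 0, -3], [0, 0, 0], -1],
    [[0, 0, -6], [0, 0, 0], -1],
    [[0, 0, -9], [0, 0, 0], -1],
    [[0, 0, -12], [0, 0, 0], -1]
  ]
}}

```text
time: 21.88
ee_pos: [0.7301, -0.0086, 0.3106]
tool_rot: [0.629, 0.778, -0.0, -0.0]
wrist_force: [-0.1, 0.9, -3.3]
gripper_width: 0.0615
```

```bash
python3 ga.py .581 -.25 .16 0.8 0
```

```text
shift [-20.49 -19.63  -1.64] turn [-0.  -0.  11.3] | 21.8833 tcp [ 0.7301 -0.0086  0.3106] gp [ 0.73   -0.0086  0.1436] F [-0.07  0.9  -3.32] w 0.0615
```

>>> {"method": "arm_command", "body": {
  "commands": [
    [[-2.5, -2.4, -1], [0, 0, 1.4], -1],
    [[-5, -4.8, -1.6], [0, 0, 2.8], -1],
    [[-7.7, -7.4, -1.6], [0, 0, 4.2], -1],
    [[-10.4, -10, -1.6], [0, 0, 5.6], -1],
    [[-13, -12.5, -1.6], [0, 0, 7.2], -1]
  ]
}}

```text
time: 22.3
ee_pos: [0.6339, -0.1634, 0.3259]
tool_rot: [0.677, 0.736, 0.0, 0.0]
wrist_force: [0.5, -0.2, -1.9]
gripper_width: 0.0615
```

```bash
python3 ga.py .581 -.255 .16 0.8 0
```

```text
shift [-8.69 -6.04 -0.11] turn [0. 0. 4.] | 22.3 tcp [ 0.6339 -0.1634  0.3259] gp [ 0.634  -0.1634  0.1589] F [ 0.49 -0.17 -1.86] w 0.0615
```

>>> {"method": "arm_command", "body": {
  "commands": [
    [[-2.5, -1.8, 0], [0, 0, 1.4], -1],
    [[-5, -3.6, 0], [0, 0, 2.8], -1],
    [[-7.5, -5.3, 0], [0, 0, 4], -1],
    [[-8.5, -6, 0], [0, 0, 4], -1],
    [[-8.5, -6, 0], [0, 0, 4], -1]
  ]
}}

```text
time: 22.72
ee_pos: [0.5805, -0.2555, 0.3253]
tool_rot: [0.704, 0.71, -0.001, 0.0]
wrist_force: [-0.6, -0.5, -2.4]
gripper_width: 0.0613
```

```bash
python3 ga.py .581 -.2645 .11 0.8 0;python3 -c "
from h import *
read_camera('top')
c=calibration('wrist')
cv2.imwrite('pics/wr14.png',read_camera('wrist'))
im=cv2.imread('pics/wr14.png')
b=(.48,.7,-.36,-.10)
cv2.imwrite('pics/w14.png',grid(warp(c,im,*b,.086,2500),*b,2500,.02))
"
python3 ga.py .581 -.2645 .11 0.8 0
```

```text
shift [-0.89  0.04  4.83] turn [-0.1  0.1 -0.2] | 22.7167 tcp [ 0.5805 -0.2555  0.3253] gp [ 0.5804 -0.2558  0.1583] F [-0.57 -0.45 -2.38] w 0.0613
shift [-1.3  -0.21  4.86] turn [ 0.1 -0.   0. ] | 22.8167 tcp [ 0.5828 -0.2515  0.3256] gp [ 0.583  -0.2514  0.1586] F [-0.33 -0.1  -2.95] w 0.0618
```

View pics/w14.png

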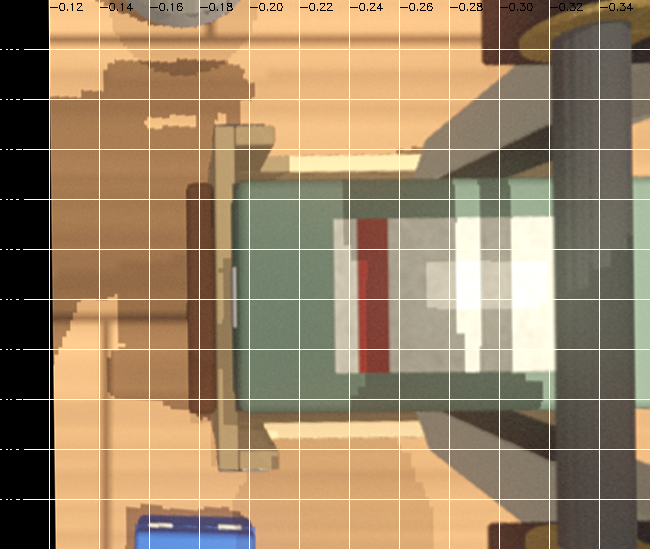

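View pics/wr14.png

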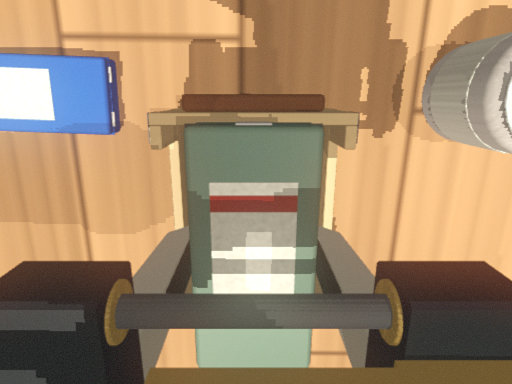

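```bash
python3 - <<'E'
from h import *
c=calibration("wrist")
im=cv2.imread("pics/wr14.png");cv2.imwrite("pics/wr14c.png",cv2.resize(im[110:150,170:340],None,fx=4,fy=4,interpolation=cv2.INTER_CUBIC))
for v in(123,125,127,128,366,368):print(v,back(c,(255,v),.162)[0].round(4))
print(read_state()["ee_pos"])
E
```

```text
123 [ 0.5826 -0.1856  0.162 ]
125 [ 0.5826 -0.1865  0.162 ]
127 [ 0.5826 -0.1873  0.162 ]
128 [ 0.5826 -0.1878  0.162 ]
366 [ 0.5847 -0.3145  0.162 ]
368 [ 0.5847 -0.3158  0.162 ]
[ 0.58281692 -0.25147707  0.32558285]
```

View pics/wr14c.png

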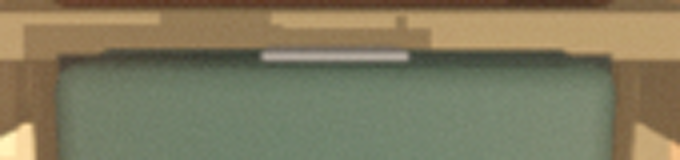

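>>> {"method": "arm_command", "body": {
  "commands": [
    [[-1.1, -0.1, 0], [0, 0, 0], -1],
    [[-1.1, -0.1, 2], [0, 0, 0], -1],
    [[-1.1, -0.1, 4.5], [0, 0, 0], -1],
    [[-1.1, -0.1, 4.8], [0, 0, 0], -1],
    [[-1.1, -0.1, 4.8], [0, 0, 0], -1]
  ]
}}

```text
time: 23.23
ee_pos: [0.5822, -0.2617, 0.2759]
tool_rot: [0.701, 0.713, -0.0, -0.001]
wrist_force: [0.5, -0.2, -2.3]
gripper_width: 0.0619
```

```bash
python3 ga.py .581 -.2645 .0574 0.8 0
```

```text
shift [-0.28 -0.11  5.15] turn [-0.1 -0.1  0.2] | 23.2333 tcp [ 0.5822 -0.2617  0.2759] gp [ 0.5819 -0.2615  0.1089] F [ 0.5  -0.19 -2.28] w 0.0619
```

>>> {"method": "arm_command", "body": {
  "commands": [
    [[-0.3, -0.1, 0], [0, 0, 0.2], -1],
    [[-0.3, -0.1, 0.1], [0, 0, 0.2], -1]
  ]
}}

```text
time: 23.4
ee_pos: [0.5816, -0.266, 0.2775]
tool_rot: [0.703, 0.711, 0.001, 0.001]
wrist_force: [0.3, -0.1, -3.3]
gripper_width: 0.0617
```

```bash
python3 ga.py .581 -.2645 .0574 0.8 0
```

```text
shift [ 0.16 -0.07  5.31] turn [ 0.1  0.  -0.2] | 23.4 tcp [ 0.5816 -0.266   0.2775] gp [ 0.582  -0.2662  0.1105] F [ 0.33 -0.11 -3.31] w 0.0617
```

>>> {"method": "arm_command", "body": {
  "commands": [
    [[0.05, 0, 1.2], [0, 0, 0], -1],
    [[0.05, 0, 2.4], [0, 0, 0], -1],
    [[0.05, 0, 3.6], [0, 0, 0], -1],
    [[0.05, 0, 4.3], [0, 0, 0], -1],
    [[0.05, 0, 4.3], [0, 0, 0], -1]
  ]
}}

```text
time: 23.82
ee_pos: [0.5804, -0.2649, 0.2308]
tool_rot: [0.703, 0.711, -0.0, -0.001]
wrist_force: [0.3, 0.2, -3.3]
gripper_width: 0.0612
```

```bash
python3 ga.py .581 -.2645 .0574 0.8 0
```

```text
shift [0.04 0.06 0.64] turn [-0.1 -0.1 -0.1] | 23.8167 tcp [ 0.5804 -0.2649  0.2308] gp [ 0.58   -0.2647  0.0638] F [ 0.25  0.22 -3.27] w 0.0612
```

>>> {"method": "arm_command", "body": {
  "commands": [
    [[0, 0, 0.15], [0, 0, 0], -1],
    [[0, 0, 0.3], [0, 0, 0], -1],
    [[0, 0, 0.45], [0, 0, 0], -1],
    [[0, 0, 0.5], [0, 0, 0], -1],
    [[0, 0, 0.5], [0, 0, 0], -1]
  ]
}}

```text
time: 24.23
ee_pos: [0.5811, -0.2653, 0.2284]
tool_rot: [0.703, 0.711, 0.0, 0.0]
wrist_force: [-0.5, 0.2, -2.1]
gripper_width: 0.0617
```

```bash
python3 ga.py .581 -.2645 .0574 0.8 0
```

```text
shift [ 0.08 -0.    0.4 ] turn [ 0.1  0.  -0.2] | 24.2333 tcp [ 0.5811 -0.2653  0.2284] gp [ 0.5812 -0.2653  0.0614] F [-0.53  0.16 -2.05] w 0.0617
```

>>> {"method": "arm_command", "body": {
  "commands": [
    [[0, 0, 0.1], [0, 0, 0], -1],
    [[0, 0, 0.2], [0, 0, 0], -1],
    [[0, 0, 0.3], [0, 0, 0], -1],
    [[0, 0, 0.3], [0, 0, 0], -1]
  ]
}}

```text
time: 24.57
ee_pos: [0.581, -0.2652, 0.225]
tool_rot: [0.703, 0.711, 0.0, 0.0]
wrist_force: [-0.1, 0.7, -2.9]
gripper_width: 0.0617
```

>>> {"method": "arm_command", "body": {
  "commands": [
    [[0, 0, 0.05], [0, 0, 0], -1],
    [[0, 0, 0.1], [0, 0, 0], -1],
    [[0, 0, 0.1], [0, 0, 0], -1]
  ]
}}

```text
time: 24.82
ee_pos: [0.581, -0.2652, 0.2241]
tool_rot: [0.703, 0.711, 0.0, 0.0]
wrist_force: [-0.3, 0.2, -2.1]
gripper_width: 0.0616
```

```bash
python3 ga.py .581 -.2645 .0564 0.8 0
```

```text
shift [0.07 0.   0.07] turn [ 0.  -0.  -0.2] | 24.8167 tcp [ 0.581  -0.2652  0.2241] gp [ 0.5811 -0.2652  0.0571] F [-0.32  0.2  -2.07] w 0.0616
```

>>> {"method": "arm_command", "body": {
  "commands": [
    [[0, 0, 0.04], [0, 0, 0], -1],
    [[0, 0, 0.08], [0, 0, 0], -1],
    [[0, 0, 0.08], [0, 0, 0], -1]
  ]
}}

```text
time: 25.07
ee_pos: [0.5811, -0.2652, 0.2234]
tool_rot: [0.703, 0.711, 0.0, 0.0]
wrist_force: [0.7, -0.1, -2.2]
gripper_width: 0.0618
```

>>> {"method": "arm_command", "body": {
  "commands": [
    [[0, 0, 0.05], [0, 0, 0], -1],
    [[0, 0, 0.1], [0, 0, 0], -1],
    [[0, 0, 0.1], [0, 0, 0], -1]
  ]
}}

```text
time: 25.32
ee_pos: [0.581, -0.2651, 0.2233]
tool_rot: [0.703, 0.711, 0.0, 0.0]
wrist_force: [-1.2, 0.4, 5.9]
gripper_width: 0.0616
```

>>> {"method": "arm_command", "body": {
  "commands": [
    [[0, 0, -0.08], [0, 0, 0], -1],
    [[0, 0, -0.08], [0, 0, 0], 0.2],
    [[0, 0, -0.08], [0, 0, 0], 0.6],
    [[0, 0, -0.08], [0, 0, 0], 0.6],
    [[0, 0, -0.08], [0, 0, 0], 0.6]
  ]
}}

```text
time: 25.73
ee_pos: [0.5811, -0.2652, 0.2232]
tool_rot: [0.703, 0.711, 0.0, 0.0]
wrist_force: [0.1, 0.8, 0.5]
gripper_width: 0.0735
```

>>> {"method": "arm_command", "body": {
  "commands": [
    [[0, 0, -1.5], [0, 0, 0], 0.6],
    [[0, 0, -5], [0, 0, 0], 0.6],
    [[0, 0, -9], [0, 0, 0], 1],
    [[0, 0, -12], [0, 0, 0], 1],
    [[0, 0, -14], [0, 0, 0], 1]
  ]
}}

```text
time: 26.15
ee_pos: [0.5814, -0.2652, 0.3666]
tool_rot: [0.703, 0.711, 0.001, 0.002]
wrist_force: [-0.1, -0.9, 0.8]
gripper_width: 0.0895
```

```bash
python3 -c "
from h import *
cv2.imwrite('pics/wr15.png',read_camera('wrist'))
cv2.imwrite('pics/s15.png',read_camera('scene'))
";python3 ga.py .53 .04 .22 7.2 50; python3 ga.py .516 .147 .11 7.2 75
```

```text
shift [17.89 -3.4   3.92] turn [ 3.2 50.1 -6. ] | 26.25 tcp [ 0.5818 -0.2653  0.3672] gp [ 0.5829 -0.2658  0.2002] F [ 0.11 -0.25 -0.78] w 0.0922
shift [25.33 -4.42 21.31] turn [ 4.6 75.1 -5.4] | 26.25 tcp [ 0.5818 -0.2653  0.3672] gp [ 0.5829 -0.2658  0.2002] F [ 0.11 -0.25 -0.78] w 0.0922
```

View pics/wr15.png

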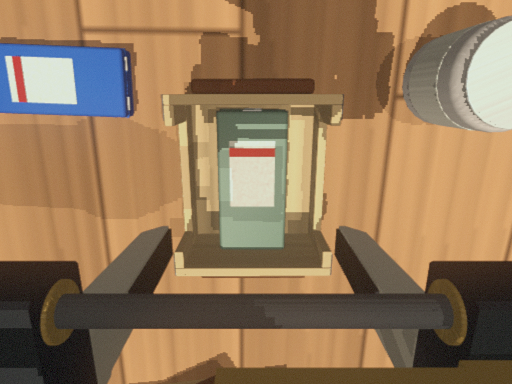

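View pics/s15.png

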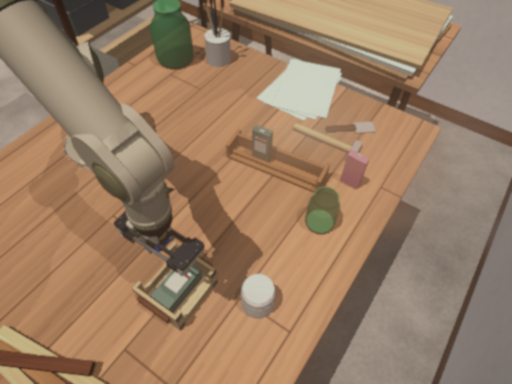

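Second tin is flat on the first. Now the light tin in the rack.

>>> {"method": "arm_command", "body": {
  "commands": [
    [[3.6, -0.7, 0], [0.5, 7, -1], 1],
    [[7.2, -1.4, 0], [1, 14, -2], 1],
    [[10.8, -2, 0.5], [1.5, 21, -3], 1],
    [[14.4, -2.7, 1.5], [2, 28, -4], 1],
    [[17.5, -3.3, 3], [2.4, 35, -5], 1]
  ]
}}

```text
time: 26.67
ee_pos: [0.5454, -0.0884, 0.3341]
tool_rot: [0.638, 0.708, 0.199, -0.229]
wrist_force: [0.2, 0.3, -2.2]
gripper_width: 0.093
```

```bash
python3 ga.py .52 .1 .17 7.2 75
```

```text
shift [-4.64 -0.08 11.53] turn [ 0.6 39.7 -1.2] | 26.6667 tcp [ 0.5454 -0.0884  0.3341] gp [0.5336 0.0074 0.1979] F [ 0.23  0.27 -2.18] w 0.093
```

>>> {"method": "arm_command", "body": {
  "commands": [
    [[-0.8, 0, 2.2], [0, 7, 0], 1],
    [[-1.6, 0, 4.4], [0, 14, 0], 1],
    [[-2.4, 0, 6.6], [0.3, 21, -0.5], 1],
    [[-3.4, 0, 9], [0.5, 28, -1], 1],
    [[-4.3, -0.1, 11], [0.6, 35, -1.2], 1]
  ]
}}

```text
time: 27.08
ee_pos: [0.5404, -0.0629, 0.2166]
tool_rot: [0.541, 0.612, 0.38, -0.433]
wrist_force: [-0.3, 1.1, -0.8]
gripper_width: 0.093
```

```bash
python3 ga.py .515 .155 .11 7.2 75;python3 -c "
from h import *
print(read_state()['joints'].round(2))"
```

```text
shift [-4.02  0.23  7.59] turn [-0.   4.6 -0.2] | 27.0833 tcp [ 0.5404 -0.0629  0.2166] gp [0.5206 0.0932 0.1605] F [-0.33  1.1  -0.77] w 0.093
[ 0.9   1.17 -1.08  2.   -0.36  0.72  0.51]
```

>>> {"method": "arm_command", "body": {
  "commands": [
    [[-0.5, 0.1, 3], [0, 2, 0], 1],
    [[-2, 0.2, 5.5], [0, 4.6, 0], 1],
    [[-4, 0.2, 7.6], [0, 4.6, -0.2], 1],
    [[-4, 0.2, 7.6], [0, 4.6, -0.2], 1]
  ]
}}

```text
time: 27.42
ee_pos: [0.5334, -0.0035, 0.1495]
tool_rot: [0.525, 0.595, 0.399, -0.458]
wrist_force: [0.7, -0.2, 0.0]
gripper_width: 0.0929
```

```bash
python3 ga.py .5055 .2305 .082 7.2 75;python3 -c "
from h import *
cv2.imwrite('pics/wr16.png',read_camera('wrist'))"
```

```text
shift [-0.4   0.21  7.81] turn [-0.3  0.1 -0.3] | 27.4167 tcp [ 0.5334 -0.0035  0.1495] gp [0.5124 0.1563 0.1059] F [ 0.73 -0.19  0.02] w 0.0929
```

View pics/wr16.png

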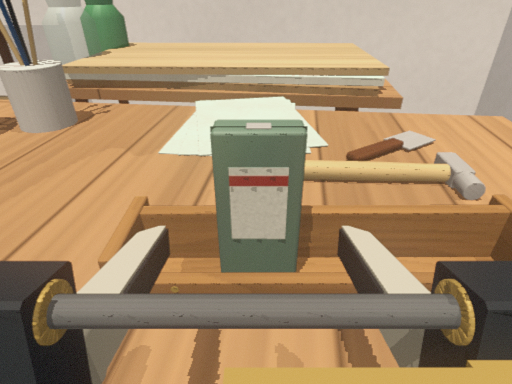

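>>> {"method": "arm_command", "body": {
  "commands": [
    [[0, 0.2, 2.5], [0, 0, 0], 1],
    [[-0.2, 0.2, 5], [0, 0, 0], 1],
    [[-0.4, 0.2, 7], [0, 0, 0], 1],
    [[-0.4, 0.2, 7.8], [0, 0, 0], 1],
    [[-0.4, 0.2, 7.8], [0, 0, 0], 1]
  ]
}}

```text
time: 27.88
ee_pos: [0.5275, 0.0693, 0.1311]
tool_rot: [0.524, 0.598, 0.401, -0.456]
wrist_force: [0.4, 0.1, -0.1]
gripper_width: 0.0933
```

```bash
python3 ga.py .5055 .2315 .082 7.2 75
```

```text
shift [-0.51 -0.15  0.38] turn [-0.2  0.3  0.1] | 27.8833 tcp [0.5275 0.0693 0.1311] gp [0.5067 0.2291 0.0871] F [ 0.45  0.06 -0.11] w 0.0933
```

>>> {"method": "arm_command", "body": {
  "commands": [
    [[-0.5, -0.1, 0.3], [0, 0, 0], 1],
    [[-0.5, -0.1, 0.3], [0, 0, 0], 0.5],
    [[-0.5, -0.1, 0.3], [0, 0, 0], -1],
    [[-0.5, -0.1, 0.3], [0, 0, 0], -1],
    [[-0.5, -0.1, 0.3], [0, 0, 0], -1]
  ]
}}

```text
time: 28.3
ee_pos: [0.5267, 0.0691, 0.1251]
tool_rot: [0.525, 0.597, 0.401, -0.455]
wrist_force: [0.4, 0.6, 0.2]
gripper_width: 0.0712
```

>>> {"method": "arm_command", "body": {
  "commands": [
    [[0, 0, 0], [0, 0, 0], -1],
    [[0, 0, 0], [0, 0, 0], -1],
    [[0, 0, 0], [0, 0, 0], -1],
    [[0, 0, 0], [0, 0, 0], -1]
  ]
}}

```text
time: 28.63
ee_pos: [0.5266, 0.0698, 0.125]
tool_rot: [0.525, 0.597, 0.401, -0.455]
wrist_force: [0.0, -0.8, 0.6]
gripper_width: 0.0617
```

```bash
python3 ga.py .5055 .2315 .082 7.2 75
```

```text
shift [ 0.07 -0.07  0.17] turn [-0.1  0.3  0.1] | 28.6333 tcp [0.5266 0.0698 0.125 ] gp [0.5062 0.2295 0.0809] F [ 0.   -0.85  0.63] w 0.0617
```

>>> {"method": "arm_command", "body": {
  "commands": [
    [[0.5, 0, -0.13], [0, 0, 0], -1],
    [[1.5, 0, -0.4], [0, 0, 0], -1],
    [[3, 0, -0.8], [0, 0, 0], -1],
    [[5, 0, -1.3], [0, 0, 0], -1],
    [[5.8, 0, -1.5], [0, 0, 0], -1]
  ]
}}

```text
time: 29.05
ee_pos: [0.5262, 0.0712, 0.1882]
tool_rot: [0.524, 0.598, 0.401, -0.455]
wrist_force: [-0.0, 0.5, -0.8]
gripper_width: 0.062
```

```bash
python3 ga.py .53 .08 .24 5 50
```

```text
shift [ 1.220e+01  1.000e-02 -1.573e+01] turn [ -2.  -24.7   1.3] | 29.05 tcp [0.5262 0.0712 0.1882] gp [0.5057 0.2309 0.1441] F [-0.01  0.49 -0.83] w 0.062
```

>>> {"method": "arm_command", "body": {
  "commands": [
    [[2.5, 0, -3], [-0.4, -5, 0.2], -1],
    [[5, 0, -6], [-0.8, -10, 0.4], -1],
    [[7.5, 0, -9], [-1.2, -15, 0.6], -1],
    [[10, 0, -12.4], [-1.6, -20, 1], -1],
    [[12.2, 0, -15.7], [-2, -25, 1.3], -1]
  ]
}}

```text
time: 29.47
ee_pos: [0.5406, -0.0478, 0.3468]
tool_rot: [0.614, 0.669, 0.281, -0.309]
wrist_force: [0.4, 0.0, -1.4]
gripper_width: 0.0616
```

```bash
python3 ga.py .555 -.08 .24 3 20
```

```text
shift [ -2.08   0.94 -10.12] turn [ -1.3 -29.4   1.5] | 29.4667 tcp [ 0.5406 -0.0478  0.3468] gp [0.5293 0.0784 0.2381] F [ 0.4   0.03 -1.39] w 0.0616
```

>>> {"method": "arm_command", "body": {
  "commands": [
    [[-0.4, 0.2, -2], [-0.2, -6, 0.3], -1],
    [[-0.8, 0.4, -4], [-0.4, -12, 0.6], -1],
    [[-1.2, 0.6, -6], [-0.7, -18, 1], -1],
    [[-1.6, 0.8, -8], [-1, -24, 1.3], -1],
    [[-2.1, 0.9, -10.1], [-1.3, -29.4, 1.5], -1]
  ]
}}

```text
time: 29.88
ee_pos: [0.5578, -0.1367, 0.3955]
tool_rot: [0.678, 0.715, 0.12, -0.125]
wrist_force: [0.1, 1.0, -1.7]
gripper_width: 0.0615
```

```bash
python3 ga.py .58 -.23 .22 0.8 -15
```

```text
shift [-5.29  1.89 -0.4 ] turn [  0.  -34.9   2.3] | 29.8833 tcp [ 0.5578 -0.1367  0.3955] gp [ 0.5551 -0.0799  0.2385] F [ 0.12  1.04 -1.72] w 0.0615
```

>>> {"method": "arm_command", "body": {
  "commands": [
    [[-1, 0.4, -0.1], [0, -6.5, 0.5], -1],
    [[-2, 0.8, -0.2], [0, -13, 1], -1],
    [[-3.2, 1.2, -0.3], [0, -20, 1.5], -1],
    [[-4.4, 1.6, -0.4], [0, -28, 2], -1],
    [[-5.3, 1.9, -0.4], [0, -35, 2.3], -1]
  ]
}}

```text
time: 30.3
ee_pos: [0.5797, -0.1873, 0.3799]
tool_rot: [0.697, 0.706, -0.088, 0.089]
wrist_force: [0.1, -0.1, -2.5]
gripper_width: 0.0619
```

```bash
python3 ga.py .581 -.2625 .16 0.8 -15
```

```text
shift [-1.65  0.03  6.47] turn [ 0.  -0.6 -0.1] | 30.3 tcp [ 0.5797 -0.1873  0.3799] gp [ 0.5803 -0.2287  0.2181] F [ 0.07 -0.11 -2.52] w 0.0619
```

>>> {"method": "arm_command", "body": {
  "commands": [
    [[-0.8, 0, 2.5], [0, -0.6, 0], -1],
    [[-1.6, 0, 5], [0, -0.6, 0], -1],
    [[-1.6, 0, 6.4], [0, -0.6, 0], -1],
    [[-1.6, 0, 6.4], [0, -0.6, 0], -1],
    [[-1.6, 0, 6.4], [0, -0.6, 0], -1]
  ]
}}

```text
time: 30.72
ee_pos: [0.5799, -0.2173, 0.3204]
tool_rot: [0.696, 0.706, -0.09, 0.089]
wrist_force: [0.2, 0.3, -0.8]
gripper_width: 0.062
```

```bash
python3 - <<'E'
from h import *
read_camera("top");read_camera("top")
s=read_state();c=calibration("wrist")
im=read_camera("wrist");cv2.imwrite("pics/wr17.png",im)
cv2.imwrite("pics/wr17c.png",cv2.resize(im[110:350,175:335],None,fx=2.5,fy=2.5,interpolation=cv2.INTER_CUBIC))
R=Rn.from_quat(s["tool_rot"]).as_matrix()
t=np.radians(74.7)
zh=np.array([np.sin(t),0,-np.cos(t)]);p=np.array([np.cos(t),0,np.sin(t)])
for d in(.011,.014):
  for h in(-.002,.002,.005):
    C=np.array([0,0,.167])+d*p-h*zh
    pts=[C+a*.065*zh+b*.031*np.array([0,1,0])-.013*p for a in(1,-1) for b in(-1,1)]+[C+.065*zh+.013*p]
    print(d,h,proj(c,[R@q+s["ee_pos"] for q in pts]).round(1).tolist())
b=(.48,.7,-.36,-.10)
cv2.imwrite('pics/w17.png',grid(warp(c,im,*b,.086,2500),*b,2500,.02))
E
python3 ga.py .581 -.2625 .16 0.8 -15
```

```text
0.011 -0.002 [[173.5, 130.1], [334.2, 130.2], [201.1, 338.9], [305.9, 339.0], [253.8, 109.4]]
0.011 0.002 [[174.8, 139.8], [332.9, 139.9], [201.7, 343.1], [305.4, 343.1], [253.7, 117.9]]
0.011 0.005 [[175.7, 146.9], [331.9, 147.0], [202.1, 346.1], [304.9, 346.2], [253.7, 124.2]]
0.014 -0.002 [[175.1, 127.4], [332.6, 127.5], [201.8, 334.4], [305.2, 334.4], [253.8, 107.4]]
0.014 0.002 [[176.3, 136.9], [331.3, 137.0], [202.3, 338.5], [304.7, 338.6], [253.7, 115.8]]
0.014 0.005 [[177.2, 143.9], [330.4, 144.0], [202.7, 341.6], [304.3, 341.6], [253.7, 122.0]]
shift [-0.17 -0.02  0.1 ] turn [ 0.  -0.4 -0. ] | 30.8667 tcp [ 0.5805 -0.2174  0.3218] gp [ 0.5812 -0.2596  0.1602] F [-0.04  0.1   0.52] w 0.0615
```

View pics/wr17c.png

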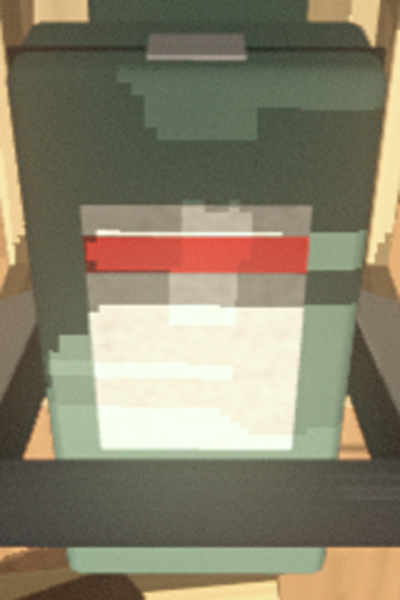

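View pics/w17.png

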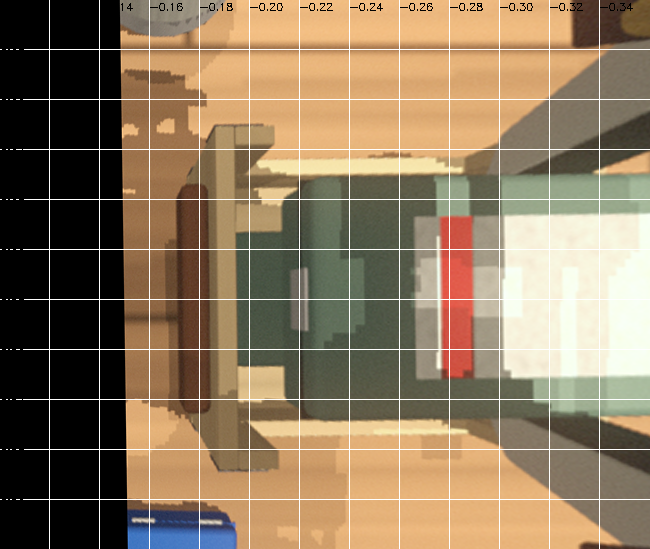

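```bash
python3 ga.py .581 -.2615 .098 0.8 -15.2
```

```text
shift [ 1.55 -0.02  6.07] turn [ 0.  -0.6 -0. ] | 30.8667 tcp [ 0.5805 -0.2174  0.3218] gp [ 0.5812 -0.2596  0.1602] F [-0.04  0.1   0.52] w 0.0615
```

>>> {"method": "arm_command", "body": {
  "commands": [
    [[0.2, 0, 1.5], [0, -0.4, 0], -1],
    [[0.7, 0, 3], [0, -0.4, 0], -1],
    [[0.9, 0, 3.8], [0, -0.4, 0], -1],
    [[0.9, 0, 3.8], [0, -0.4, 0], -1],
    [[0.9, 0, 3.8], [0, -0.4, 0], -1]
  ]
}}

```text
time: 31.28
ee_pos: [0.5804, -0.2187, 0.2818]
tool_rot: [0.696, 0.706, -0.092, 0.093]
wrist_force: [-0.1, 0.1, -1.0]
gripper_width: 0.0621
```

```bash
python3 ga.py .581 -.2615 .09 0.8 -15.2;python3 -c "
from h import *
cv2.imwrite('pics/wr18.png',read_camera('wrist'))
cv2.imwrite('pics/s18.png',cv2.resize(read_camera('scene')[220:340,90:270],None,fx=4,fy=4))"
```

```text
shift [0.89 0.01 2.94] turn [-0.1 -0.2  0. ] | 31.2833 tcp [ 0.5804 -0.2187  0.2818] gp [ 0.5807 -0.2621  0.1205] F [-0.06  0.1  -0.99] w 0.0621
```

View pics/wr18.png

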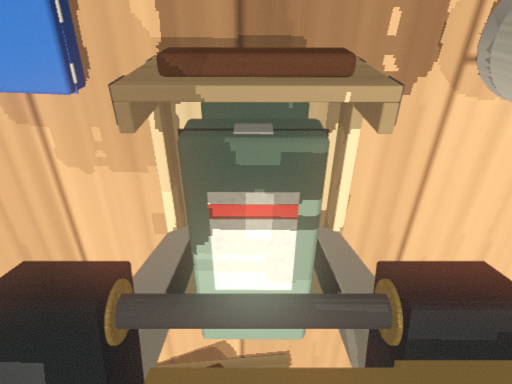

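View pics/s18.png

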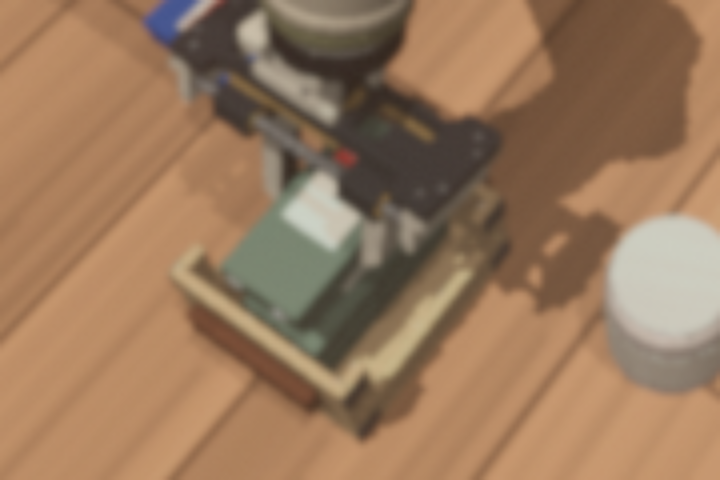

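Clear of both ends. Lower on.

>>> {"method": "arm_command", "body": {
  "commands": [
    [[0.25, 0, 0.7], [0, 0, 0], -1],
    [[0.5, 0, 1.4], [0, 0, 0], -1],
    [[0.7, 0, 2.1], [0, 0, 0], -1],
    [[0.8, 0, 2.4], [0, 0, 0], -1],
    [[0.8, 0, 2.4], [0, 0, 0], -1]
  ]
}}

```text
time: 31.8
ee_pos: [0.5799, -0.2173, 0.2549]
tool_rot: [0.696, 0.706, -0.093, 0.092]
wrist_force: [0.2, -0.4, -1.2]
gripper_width: 0.062
```

```bash
python3 ga.py .581 -.2615 .0865 0.8 -15.2
```

```text
shift [0.14 0.05 0.71] turn [-0.2 -0.2  0. ] | 31.8 tcp [ 0.5799 -0.2173  0.2549] gp [ 0.5799 -0.2606  0.0936] F [ 0.19 -0.38 -1.22] w 0.062
```

>>> {"method": "arm_command", "body": {
  "commands": [
    [[0.04, 0, 0.15], [0, 0, 0], -1],
    [[0.08, 0, 0.3], [0, 0, 0], -1],
    [[0.1, 0, 0.45], [0, 0, 0], -1],
    [[0.12, 0, 0.5], [0, 0, 0], -1],
    [[0.12, 0, 0.5], [0, 0, 0], -1]
  ]
}}

```text
time: 32.22
ee_pos: [0.5801, -0.2177, 0.251]
tool_rot: [0.696, 0.706, -0.093, 0.093]
wrist_force: [-0.2, -1.0, -2.1]
gripper_width: 0.0618
```

>>> {"method": "arm_command", "body": {
  "commands": [
    [[0.02, 0, 0.06], [0, 0, 0], -1],
    [[0.03, 0, 0.12], [0, 0, 0], -1],
    [[0.03, 0, 0.12], [0, 0, 0], -1]
  ]
}}

```text
time: 32.47
ee_pos: [0.5801, -0.2177, 0.2498]
tool_rot: [0.696, 0.706, -0.093, 0.093]
wrist_force: [-0.7, -0.0, -1.8]
gripper_width: 0.0619
```

```bash
python3 ga.py .581 -.2615 .0865 0.8 -15.2
```

```text
shift [0.05 0.03 0.21] turn [-0.1 -0.2 -0. ] | 32.4667 tcp [ 0.5801 -0.2177  0.2498] gp [ 0.5805 -0.261   0.0885] F [-0.74 -0.03 -1.75] w 0.0619
```

>>> {"method": "arm_command", "body": {
  "commands": [
    [[0.02, 0, 0.05], [0, 0, 0], -1],
    [[0.03, 0, 0.1], [0, 0, 0], -1],
    [[0.03, 0, 0.1], [0, 0, 0], -1]
  ]
}}

```text
time: 32.72
ee_pos: [0.5801, -0.2176, 0.2487]
tool_rot: [0.696, 0.706, -0.093, 0.093]
wrist_force: [-0.2, -0.1, -0.6]
gripper_width: 0.0616
```

>>> {"method": "arm_command", "body": {
  "commands": [
    [[0.01, 0, 0.04], [0, 0, 0], -1],
    [[0.02, 0, 0.08], [0, 0, 0], -1],
    [[0.02, 0, 0.08], [0, 0, 0], -1]
  ]
}}

```text
time: 32.97
ee_pos: [0.5801, -0.2176, 0.2478]
tool_rot: [0.696, 0.706, -0.093, 0.093]
wrist_force: [0.6, -0.6, -0.4]
gripper_width: 0.0618
```

>>> {"method": "arm_command", "body": {
  "commands": [
    [[0.01, 0, 0.04], [0, 0, 0], -1],
    [[0.02, 0, 0.08], [0, 0, 0], -1],
    [[0.02, 0, 0.08], [0, 0, 0], -1]
  ]
}}

```text
time: 33.22
ee_pos: [0.5801, -0.2176, 0.2472]
tool_rot: [0.696, 0.706, -0.093, 0.093]
wrist_force: [0.4, -0.0, 1.2]
gripper_width: 0.0617
```

```bash
python3 ga.py .581 -.2615 .0865 0.8 -15.2
```

```text
shift [-0.02  0.02 -0.04] turn [-0.1 -0.1 -0. ] | 33.2167 tcp [ 0.5801 -0.2176  0.2472] gp [ 0.5805 -0.261   0.0859] F [ 0.39 -0.04  1.25] w 0.0617
```

>>> {"method": "arm_command", "body": {
  "commands": [
    [[0.01, 0, 0.05], [0, 0, 0], -1],
    [[0.01, 0, 0.05], [0, 0, 0], -1],
    [[0.01, 0, 0.05], [0, 0, 0], -1]
  ]
}}

```text
time: 33.47
ee_pos: [0.5802, -0.2175, 0.247]
tool_rot: [0.696, 0.706, -0.093, 0.093]
wrist_force: [-1.0, 2.0, 6.7]
gripper_width: 0.0617
```

Contact. Release and go straight up.

>>> {"method": "arm_command", "body": {
  "commands": [
    [[-0.01, 0, -0.06], [0, 0, 0], -1],
    [[-0.01, 0, -0.06], [0, 0, 0], 0.2],
    [[-0.01, 0, -0.06], [0, 0, 0], 0.6],
    [[-0.01, 0, -0.06], [0, 0, 0], 0.6],
    [[-0.01, 0, -0.06], [0, 0, 0], 0.6]
  ]
}}

```text
time: 33.88
ee_pos: [0.5801, -0.2177, 0.2471]
tool_rot: [0.696, 0.706, -0.093, 0.093]
wrist_force: [-0.3, 1.1, 0.5]
gripper_width: 0.0734
```

>>> {"method": "arm_command", "body": {
  "commands": [
    [[-0.5, 0, -1.8], [0, 0, 0], 0.6],
    [[-1.3, 0, -5], [0, 0, 0], 0.6],
    [[-2.3, 0, -8.7], [0, 0, 0], 1],
    [[-3.4, 0, -12.5], [0, 0, 0], 1],
    [[-4, 0, -15], [0, 0, 0], 1]
  ]
}}

```text
time: 34.3
ee_pos: [0.5805, -0.2176, 0.406]
tool_rot: [0.696, 0.705, -0.092, 0.094]
wrist_force: [0.9, -0.4, -0.1]
gripper_width: 0.0894
```

>>> {"method": "arm_command", "body": {
  "commands": [
    [[4, -4, 0], [0, 0, 0], 1],
    [[8, -8, 0], [0, 0, 0], 1],
    [[12, -12, 0], [0, 0, 0], 1],
    [[12, -16, -1], [0, 0, 0], 1],
    [[12, -16, -1], [0, 0, 0], 1]
  ]
}}

```text
time: 34.72
ee_pos: [0.4166, -0.0997, 0.3808]
tool_rot: [0.696, 0.706, -0.093, 0.092]
wrist_force: [-0.2, 1.1, 0.5]
gripper_width: 0.0931
```

```bash
python3 -c "
from h import *
print(read_state()['ee_pos'])
cv2.imwrite('pics/s19.png',read_camera('scene'));t=read_camera('top')
cv2.imwrite('pics/t19.png',t)
s=cv2.imread('pics/s19.png')
cv2.imwrite('pics/s19c.png',np.hstack([cv2.resize(s[230:340,120:250],(520,440),interpolation=cv2.INTER_CUBIC)]))
b=(.48,.7,-.36,-.16)
cv2.imwrite('pics/tw19.png',grid(warp(calibration('top'),t,*b,.086,2500),*b,2500,.02))
"
```

```text
[ 0.41664226 -0.09967585  0.38079472]
```

View pics/s19.png

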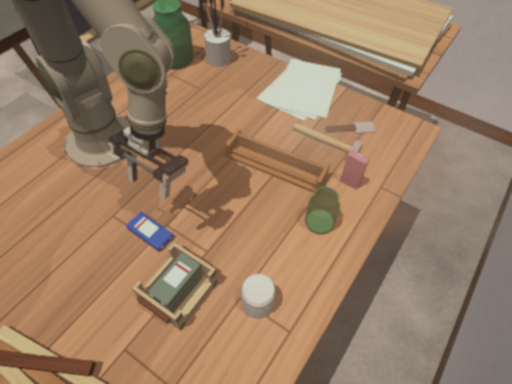

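View pics/s19c.png

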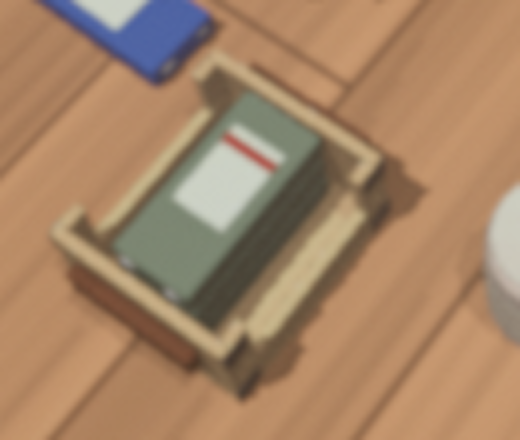

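View pics/t19.png

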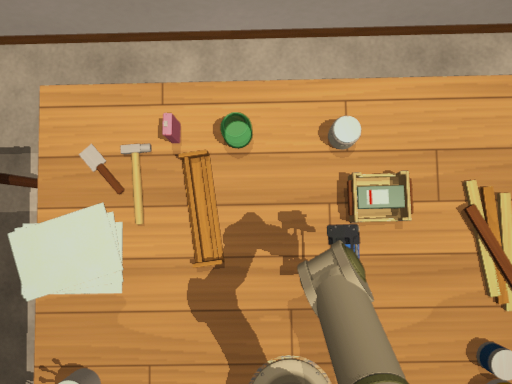

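View pics/tw19.png

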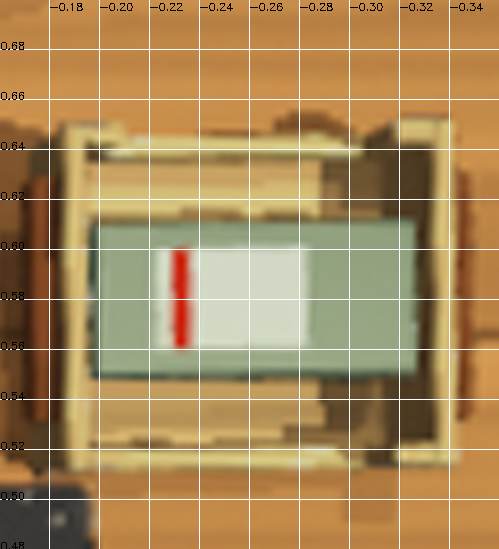

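```bash
python3 -c "
from cell import *
print(sign_off())"
```

```text
the job is handed in; nothing more can be done
None
```

The three tins are stacked flat in the crate, heaviest at the bottom, and the job was handed in at about 34.8 s. `sign_off` gave no verdict.

- **Order:** I hefted each tin once, reading the wrist force.

| Position in crate | Tin | Wrist force | Mass |
|---|---|---|---|
| Bottom | rack tin farther from the robot | 5.5 N | about 0.56 kg |
| Middle | tin_a, from the bench | 2.7 N | about 0.27 kg |
| Top | rack tin nearer the robot | 1.07 N | about 0.11 kg |

- **Placing:** each tin was lowered in millimetre steps until the wrist force showed contact, then released. The upward force at contact was at most about 12 N.
- **Extra handling:** tin_a was put down once about 7 cm away on the bench. The light rack tin was put back in the rack after hefting. Both were then packed.
- **Last checks:** the scene and top pictures show three tins lying flat, the top lid level with the crate rim, the gripper clear and the rack empty. The jar, paint can, hammer, pink tin and blue tin look as they did at the start.
- **Disagreements:** the top tin sits about 3 mm off the crate's middle towards one end, about 1–2 mm from that wall. One wrist-camera estimate of the crate was 4 mm off because the arm was still moving. I measured again at rest before placing.

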